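Sort the field pouch into the bench trays

TASK

Sort the five things emptied out of the field pouch in front of the three trays: the red and the orange screwdriver into the blue tray, lying flat along it, one in each lane (either lane); the attenuator and the transceiver into the black tray, one flat in each bay (either bay), attenuator dial up; and the loupe flat in the yellow tray, its black disc up. Set each thing down rather than dropping it, keep its present upper side up, and leave the tape roll and the cleaner cassette where they are.

Things in the scene. Friction and masses are not known exactly. Their poses are not given: they have to be found in the camera images.
- red_driver: Precision screwdriver with a red handle and thin steel blade, lying on the worktop (which is level to about 1 mm: part of it is covered by a 1 mm thicker green sheet), 14 x 145 x 14 mm, 0.03 kg. Origin: middle of its length, on its underside. It lies along its y: the handle (14 mm wide in x, 13 mm high) spans y = -14 to +70 mm, the 3 mm blade y = -72 to -14 mm. Grip across x on the handle, best at y = +25 mm; z up.
- orange_driver: Precision screwdriver with an orange handle, same shape, size and frame as the red one: 14 x 145 x 14 mm, handle at y = -14 to +70 mm, 14 mm wide in x, 13 mm high; blade at y = -72 to -14 mm. Origin: middle of its length, on its underside.
- attenuator: Optical attenuator: black block 24 (x) x 50 (y) x 22 mm (z) with a white dial, 18 mm across, on top (to z = 29 mm) and a 9 mm round port at each y end (68 mm overall), 0.07 kg. Origin: centre of its underside, z up. Grip across x.
- transceiver: Small bright metal pluggable transceiver module with a red wire bail at its -x end, lying in front of the trays (not one left near the cables at the back), 69 (x) x 14 (y) x 11 mm (z), 0.02 kg; solid body from x = -25 to +32 mm. Origin: on its underside; z up. Grip across y, near x = +3 mm.
- loupe: Folding loupe: small white block with rounded edges and a black disc on top, 30 (x) x 34 (y) x 16 mm high (sides 14 mm), 0.04 kg. Origin: centre of its underside, z up. Grip across x.
- tool_tray: Blue tray, the tools' place, 130 (x) x 175 (y) mm outside. Low open tray stuck to the worktop, its underside about 1 mm above z = 0; floor and walls 4 mm thick, walls 14 mm high over its underside. Origin: centre of its underside; z up. A low rib (3 mm thick, top 10 mm over the underside) along y at x = 0 parts it into two lanes, each 59.5 mm wide in x and 167 mm long in y, centred at x = -31 and +31 mm.
- parts_tray: Black tray, the optical parts' place, 115 (x) x 170 (y) mm outside. Low open tray stuck to the worktop, its underside about 1 mm above z = 0; floor and walls 4 mm thick, walls 14 mm high over its underside. Origin: centre of its underside; z up. A low rib (3 mm thick, top 10 mm over the underside) along x at y = 0 parts it into two bays, each 107 mm in x and 79.5 mm in y, centred at y = -41 and +41 mm.
- loupe_tray: Yellow square tray, the loupe's place, 100 x 100 mm outside, undivided, 92 x 92 mm inside. Low open tray stuck to the worktop, its underside about 1 mm above z = 0; floor and walls 4 mm thick, walls 14 mm high over its underside. Origin: centre of its underside; z up. 
- masking_roll: Bystander: roll of beige masking tape lying flat, 104 mm across, 25 mm high, at the left of the work. Origin: centre of its underside.
- cleaner_cassette: Bystander: white connector cleaner cassette, 64 x 118 x 37 mm, at the right of the work. Origin: centre of its underside.

How it is judged:
At the end, for the whole second after the job is handed in: All five rest still and released, upper side up, flat on the floor of their tray (tilt under 0.12 rad, under 4 mm off the floor): drivers in different lanes of the blue tray, attenuator and transceiver in different bays of the black one (origins over 6 mm from the rib's middle), loupe in the yellow (z of each of red_driver, orange_driver in the frame of tool_tray below 0.008 m and angle between each of red_driver, orange_driver, attenuator, transceiver, loupe's own z axis and vertical below 0.12 rad and x of red_driver in the frame of tool_tray between -0.056 and 0.056 m and y of red_driver in the frame of tool_tray between -0.016 and 0.016 m and x of orange_driver in the frame of tool_tray between -0.056 and 0.056 m and y of orange_driver in the frame of tool_tray between -0.016 and 0.016 m and z of each of attenuator, transceiver in the frame of parts_tray below 0.008 m and x of attenuator in the frame of parts_tray between -0.048 and 0.048 m and y of attenuator in the frame of parts_tray between -0.075 and 0.075 m and x of transceiver in the frame of parts_tray between -0.048 and 0.048 m and y of transceiver in the frame of parts_tray between -0.075 and 0.075 m and z of loupe in the frame of loupe_tray below 0.008 m and x of loupe in the frame of loupe_tray between -0.036 and 0.036 m and y of loupe in the frame of loupe_tray between -0.036 and 0.036 m and ((x of red_driver in the frame of tool_tray above 0.006 m and x of orange_driver in the frame of tool_tray below -0.006 m) or (x of red_driver in the frame of tool_tray below -0.006 m and x of orange_driver in the frame of tool_tray above 0.006 m)) and ((y of attenuator in the frame of parts_tray above 0.006 m and y of transceiver in the frame of parts_tray below -0.006 m) or (y of attenuator in the frame of parts_tray below -0.006 m and y of transceiver in the frame of parts_tray above 0.006 m)) and linear speed of each of red_driver, orange_driver, attenuator, transceiver, loupe below 0.02 m/s and angular speed of each of red_driver, orange_driver, attenuator, transceiver, loupe below 0.2 rad/s); the robot touches nothing.
It fails at once if one of the five things is dropped or thrown (over 0.85 m/s, a fall of about 35 mm, while not held) ((linear speed of red_driver above 0.85 m/s and contact force between the fingers and red_driver below 0.02 N) or (linear speed of orange_driver above 0.85 m/s and contact force between the fingers and orange_driver below 0.02 N) or (linear speed of attenuator above 0.85 m/s and contact force between the fingers and attenuator below 0.02 N) or (linear speed of transceiver above 0.85 m/s and contact force between the fingers and transceiver below 0.02 N) or (linear speed of loupe above 0.85 m/s and contact force between the fingers and loupe below 0.02 N)).
It fails at once if the tape roll or the cleaner cassette is moved by more than 20 mm (distance of any of masking_roll, cleaner_cassette from where it was at the start of the episode above 0.02 m).
It also fails if it takes over 104 s, if anything falls off the work surface, if the arm or the gripper's body presses on something with over 40 N, if the wrist force passes 120 N, or if a joint passes its speed limit or range.

ROBOT

A 7-joint arm with a two-finger parallel gripper is mounted at the origin on a cart in front of the work surface, level with it; the furniture and walls round the work are solid. World frame = base frame: x ahead of the robot, y to its left, z up, the work surface at z = 0. Lengths are in m, angles in rad, forces in N, time in s.
With the tool pointing down it reaches from about 0.425 to 0.875 m from the base axis. Payload 4.7 kg.
Tool frame: the origin (TCP) lies at the very end of the fingers, on their centre line; the grasp point (between the pads) lies 19 mm behind it; z points along the fingers, y is the direction in which the jaws open and shut (so a half turn about z gives the same grasp; the last joint's range is limited). The gripper opens to 87 mm and grips with 3 to 60 N. Pads are 19 mm wide; open, the fingers measure 117 mm over their backs; the gripper's body (75 mm by 190 mm) begins 51 mm behind the grasp point.
Start: joints at [1.28, 0.321, -0.07, 1.45, 0.023, 1.371, -0.057], TCP at [0.195, -0.62, 0.223] pointing down, gripper open.
Joint ranges: [-2.86, 2.86], [-0.3, 2.09], [-1.38, 1.24], [0.06, 2.45], [-1.56, 4.7], [0.09, 2.05], [-2.69, 2.69]. Speed limits (rad/s): [2.57, 2.57, 3.14, 3.14, 3.14, 3.14, 3.14].

INTERFACE

Orientations are given as a rotation vector (axis times angle).
In Python, from bench import ctrl, get_image, camera_info gives the robot as it stands.
- The arm moves only by the tool carry_out, never from a script. Its argument "commands" is a list of rows, each an object of numbers: "tx", "ty", "tz": the shift along the tool's x, y, z in m; "rx", "ry", "rz": the turn, a rotation vector about the tool's x, y, z in rad; "jaw": the opening, from 0 (shut) to 1 (fully open). In form: [{"tx": .., "ty": .., "tz": .., "rx": .., "ry": .., "rz": .., "jaw": ..}, ...]. A call has 1 to 12 rows; each row is the pose to reach, as a shift and turn from the pose commanded when the call began, along the tool's axes at that moment; what a row does not reach only later rows make up. A row lasts 1/8 s, in which the tool goes at most 62.5 mm and 10.7 degrees, less where a joint would pass 70% of its speed; a pose out of reach is approached as far as the arm can. A call with a gripper value outside its range is refused whole. The fingers move at their own pace and stop on an object; "grip_force" is the grip in N (left out, the last holds). Time passes only in rows, so rows that repeat a pose let the fingers close. It gives the time, the measured TCP pose, the force and the opening at its end, in the units of the state.
- ctrl.get_state(): the state, without advancing time (a new reading comes with each control period).
- get_image(name): name is "scene" or "top" or "wrist"; returns the picture (384x512x3 uint8, red, green, blue); there is no depth.
- camera_info(name): a dict with "intrinsics" (3x3 intrinsics, pixels), "R" (3x3) and "t" (3): a world point X has camera coordinates R X + t. Camera axes: x right, y down, z forward; pixel columns grow to the right and rows downward; lengths in m; the calibration is good to about 2 mm. A picture is of the moment at which its call begins: read the wrist's pose just before it. camera_info takes no time and is no camera call; for the wrist camera it gives the pose at the moment of the call.
- ctrl.close_job(): hands the job in, once; it reports no verdict.
The state is a dict: "time": time; "joint_positions": joint angles; "qd": joint speeds; "joint_torque": joint torques, N m; "position": TCP position; "tool_rot": TCP orientation; "ft_force": force on the tool from outside, world axes, zero at the start; "torque": the same for the moment, N m; "grip_width": opening from 0.0 (shut) to 1.0 (fully open).
Only numpy, scipy, OpenCV 4.12 (cv2) and the standard library are available. Lean on these libraries where they do the work, as an engineer would, in place of code of your own. Each camera call takes 0.05 s, during which the arm holds its last target.

## Working session

There is one attempt and no reset: what is moved stays moved. The work goes in short steps, Python scripts to look and compute and a tool call to move; the robot and the scene stay as the last step left them, time stands still between calls to the robot, and variables do not carry over. Pictures are saved under pics/ and viewed, and the job is handed in when it is done.

Besides the shell and the picture viewer there is one more tool, called after "Request:" as name(argument=value, ...) on one line, values as JSON. carry_out: Moves the arm, as the interface text tells. Its arguments: {"type":"object","properties":{"commands":{"type":"array"},"grip_force":{"type":"number"}},"required":["commands"]}

```bash
ls; mkdir -p pics; python3 - <<'E'
from bench import ctrl,get_image,camera_info
import cv2
s=ctrl.get_state();print(s)
for n in("scene","top","wrist"):
    i=camera_info(n);print(n,i)
    im=get_image(n);cv2.imwrite(f"pics/{n}0.png",im[:,:,::-1])
E
```

```text
pics
{'time': 0.0, 'joint_positions': array([ 1.28007444,  0.32183815, -0.07007302,  1.45168488,  0.02259937,
        1.37079491, -0.05692091]), 'qd': array([-8.34286454e-05,  1.47580221e-03,  6.26408702e-05, -9.84765491e-04,
        5.30353041e-04,  4.68968457e-04, -7.07126603e-05]), 'joint_torque': array([-2.56625881e-04, -4.91290569e+01, -4.04761825e-01, -3.12536860e+01,
       -6.42733625e-02,  4.35307575e-02,  1.66565633e-04]), 'position': array([ 0.19485768, -0.61951924,  0.22144663]), 'tool_rot': array([-3.10329941e+00, -4.76671256e-01,  6.19353250e-04]), 'ft_force': array([0.16212079, 0.33129208, 0.33558984]), 'torque': array([-0.01419326,  0.02260115, -0.0288506 ]), 'grip_width': 1.0025782014174915}
scene {'intrinsics': array([[398.90909158,   0.        , 252.64227062],
       [  0.        , 398.90909158, 195.29670532],
       [  0.        ,   0.        ,   1.        ]]), 'R': array([[ 0.89100004, -0.45381716, -0.01299674],
       [-0.27043283, -0.50752389, -0.81809876],
       [ 0.3646711 ,  0.73244078, -0.57493086]]), 't': array([-0.4643346 ,  0.1551264 ,  1.35767954])}
top {'intrinsics': array([[359.82632976,   0.        , 257.73099327],
       [  0.        , 359.82632976, 191.70231466],
       [  0.        ,   0.        ,   1.        ]]), 'R': array([[ 0.02281853, -0.99973499,  0.00304354],
       [-0.9759551 , -0.02293567, -0.21676161],
       [ 0.21677397,  0.00197582, -0.97621982]]), 't': array([-0.02509898,  0.53910005,  1.13834155])}
wrist {'intrinsics': array([[294.09614159,   0.        , 254.30838576],
       [  0.        , 294.09614159, 186.6024531 ],
       [  0.        ,   0.        ,   1.        ]]), 'R': array([[ 0.30012663, -0.95389789, -0.0016812 ],
       [-0.91658597, -0.28887434,  0.27644488],
       [-0.26418584, -0.0814275 , -0.9610283 ]]), 't': array([-0.64959167, -0.03438267,  0.39066679])}
```

```bash
python3 - <<'E'
import cv2
for n in("top","scene"):
    a=cv2.imread(f"pics/{n}0.png");cv2.imwrite(f"pics/{n}0b.png",cv2.resize(a,(800,600),interpolation=cv2.INTER_CUBIC))
E
```

```text
(no output)
```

View pics/top0b.png

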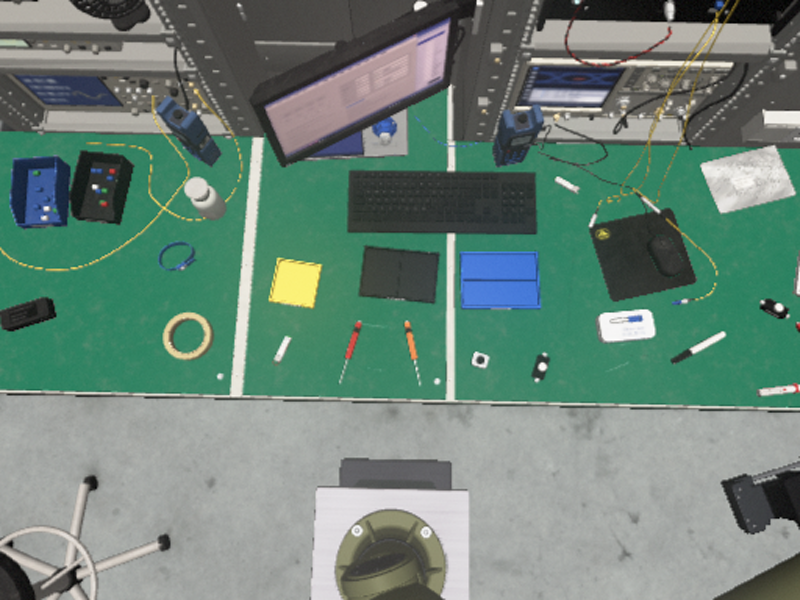

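View pics/scene0b.png

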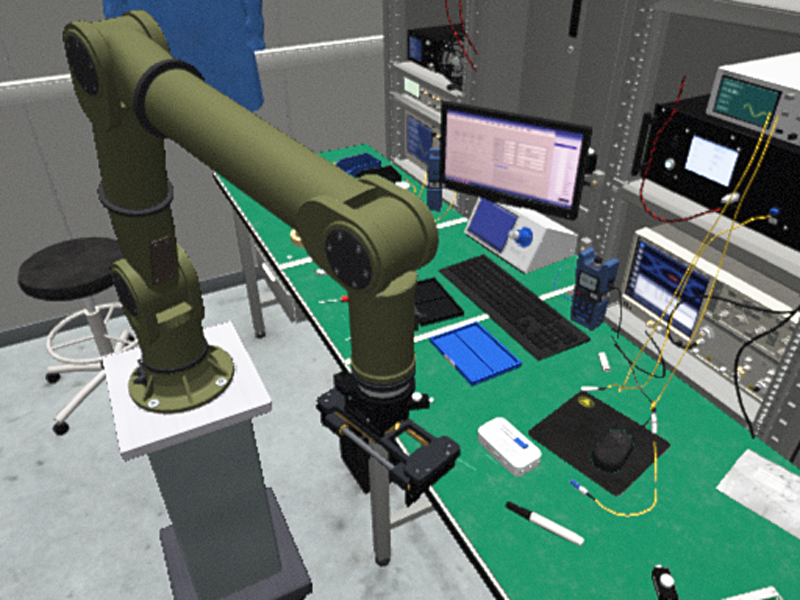

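View pics/wrist0.png

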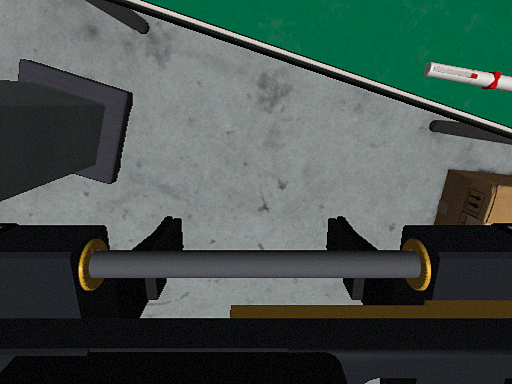

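```bash
cat > h.py <<'E'
import numpy as np,cv2
from scipy.spatial.transform import Rotation as Ro
from bench import ctrl,get_image,camera_info
def ray(ci,uv):
    K,R,t=[np.array(ci[k]) for k in("intrinsics","R","t")]
    d=R.T@np.linalg.solve(K,np.r_[uv,1.]);return -R.T@t,d
def onz(ci,uv,z=0.):
    c,d=ray(ci,uv);return c+d*(z-c[2])/d[2]
def proj(ci,X):
    p=ci["intrinsics"]@(ci["R"]@np.array(X)+ci["t"]);return p[:2]/p[2]
def tri(obs):
    A=np.zeros((3,3));b=np.zeros(3)
    for ci,uv in obs:
        c,d=ray(ci,uv);d/=np.linalg.norm(d);P=np.eye(3)-np.outer(d,d);A+=P;b+=P@c
    return np.linalg.solve(A,b)
def yawR(yaw): # tool down, tool y (jaw axis) at world angle yaw
    y=np.array([np.cos(yaw),np.sin(yaw),0]);z=np.array([0,0,-1.]);return np.column_stack([np.cross(y,z),y,z])
def cmd(pos,yaw,s=None):
    s=s or ctrl.get_state();R0=Ro.from_rotvec(s["tool_rot"]).as_matrix()
    best=None
    for k in(-1,0,1,2):
        Rt=yawR(yaw+k*np.pi);r=Ro.from_matrix(R0.T@Rt).as_rotvec()
        if best is None or np.linalg.norm(r)<np.linalg.norm(best): best=r
    return np.round(R0.T@(np.array(pos)-s["position"]),4),np.round(best,4)
E
python3 - <<'E'
from h import *
a=cv2.imread("pics/top0.png")
c=a[150:265,160:370];cv2.imwrite("pics/topc.png",cv2.resize(c,None,fx=3.8,fy=3.8,interpolation=cv2.INTER_CUBIC))
s=ctrl.get_state();R0=Ro.from_rotvec(s["tool_rot"]).as_matrix();print(R0)
w=camera_info("wrist");cp=-w["R"].T@w["t"];print("cam in tool",R0.T@(cp-s["position"]));print(w["R"]@R0)
E
```

```text
[[ 9.53897801e-01  3.00131145e-01 -5.30649145e-04]
 [ 3.00131597e-01 -9.53896852e-01  1.34891807e-03]
 [-1.01332225e-04 -1.44599455e-03 -9.99998949e-01]]
cam in tool [ 0.07501675  0.0004582  -0.16229074]
[[-6.28483550e-06  1.00000000e+00 -2.34778666e-05]
 [-9.61060174e-01 -1.25279595e-05 -2.76339178e-01]
 [-2.76339178e-01  2.08268963e-05  9.61060174e-01]]
```

View pics/topc.png

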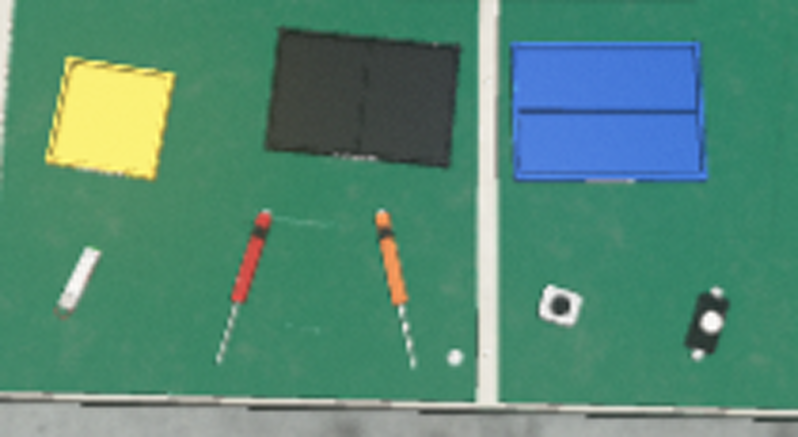

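```bash
python3 - <<'E'
from h import *
ci=camera_info("top")
def W(u,v,z): return np.round(onz(ci,((u+.5)/3.8-.5+160,(v+.5)/3.8-.5+150),z)*1000)
for n,u,v,z in [("trx t",94,249,.008),("trx b",65,312,.008),("red top",264,214,.007),("red hb",238,302,.007),("red tip",219,361,.007),("or top",381,213,.007),("or hb",402,303,.007),("or tip",413,366,.007),("loupe",561,306,.016),("att dial",711,322,.029),("att p1",716,293,.012),("att p2",698,354,.012),
 ("yel",66,58,.015),("yel",175,72,.015),("yel",155,179,.015),("yel",47,162,.015),("blk",280,29,.015),("blk",460,43,.015),("blk",447,166,.015),("blk",266,149,.015),("blu",511,43,.015),("blu",700,43,.015),("blu",706,180,.015),("blu",516,180,.015)]: print(n,W(u,v,z))
E
```

```text
trx t [463. 237.   8.]
trx b [406. 259.   8.]
red top [499.  85.   7.]
red hb [418. 105.   7.]
red tip [366. 119.   7.]
or top [502. -21.   7.]
or hb [421. -42.   7.]
or tip [365. -52.   7.]
loupe [ 420. -183.   16.]
att dial [ 408. -312.   29.]
att p1 [ 436. -322.   12.]
att p2 [ 381. -304.   12.]
yel [639. 273.  15.]
yel [628. 172.  15.]
yel [527. 184.  15.]
yel [540. 283.  15.]
blk [672.  76.  15.]
blk [662. -91.  15.]
blk [545. -80.  15.]
blk [557.  85.  15.]
blu [ 663. -138.   15.]
blu [ 667. -313.   15.]
blu [ 538. -315.   15.]
blu [ 534. -143.   15.]
```

```bash
python3 -c "
from h import *
print(cmd((0.5,-.36,.25),0))"
```

```text
(array([ 0.369 , -0.1562, -0.0281]), array([-1.300e-03, -8.000e-04, -1.266e+00]))
```

Request:
carry_out(commands=[{"tx": 0.369, "ty": -0.156, "tz": -0.028, "rz": -1.266, "jaw": 1}, {"tx": 0.369, "ty": -0.156, "tz": -0.028, "rz": -1.266, "jaw": 1}, {"tx": 0.369, "ty": -0.156, "tz": -0.028, "rz": -1.266, "jaw": 1}, {"tx": 0.369, "ty": -0.156, "tz": -0.028, "rz": -1.266, "jaw": 1}, {"tx": 0.369, "ty": -0.156, "tz": -0.028, "rz": -1.266, "jaw": 1}, {"tx": 0.369, "ty": -0.156, "tz": -0.028, "rz": -1.266, "jaw": 1}, {"tx": 0.369, "ty": -0.156, "tz": -0.028, "rz": -1.266, "jaw": 1}, {"tx": 0.369, "ty": -0.156, "tz": -0.028, "rz": -1.266, "jaw": 1}, {"tx": 0.369, "ty": -0.156, "tz": -0.028, "rz": -1.266, "jaw": 1}])

```text
invalid input
```

```bash
cat >> h.py <<'E'
import pickle
def snap(n):
    s=ctrl.get_state();w=camera_info("wrist");im=get_image("wrist")
    pickle.dump(w,open(f"pics/{n}.pkl","wb"));a=im[:,:,::-1];cv2.imwrite(f"pics/{n}.png",a)
    cv2.imwrite(f"pics/{n}b.png",cv2.resize(a,(800,600),interpolation=cv2.INTER_CUBIC))
    print(s["time"],np.round(s["position"],4),np.round(s["qd"],3).max(),np.round(s["joint_positions"],2))
    return s
E
python3 - <<'E'
from h import *
s=snap("w1")
print(cmd((.5,-.18,.25),0))
E
```

```text
0.15 [ 0.1949 -0.6197  0.2217] 0.0 [ 1.28  0.32 -0.07  1.45  0.02  1.37 -0.06]
(array([ 0.423 , -0.3279, -0.0278]), array([-1.0000e-03, -7.0000e-04, -1.2659e+00]))
```

View pics/w1b.png

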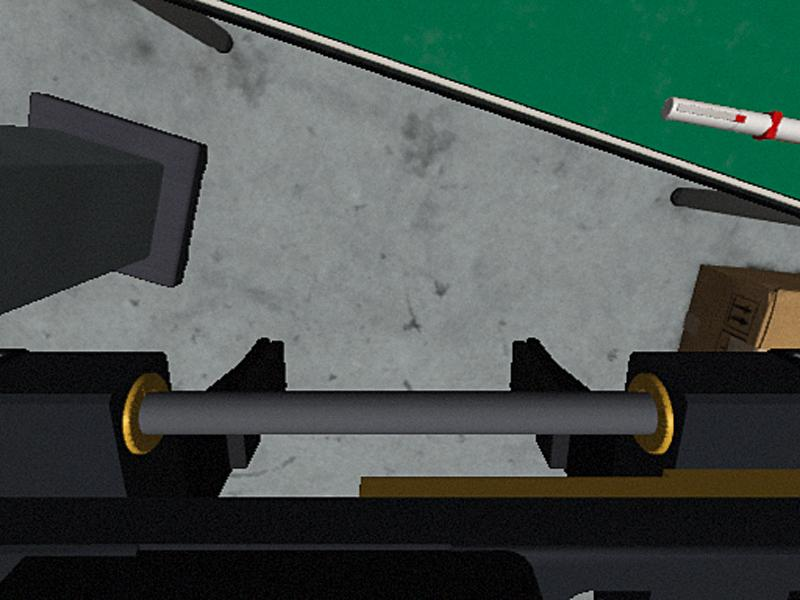

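Request:
carry_out(commands=[{"tx": 0.369, "ty": -0.156, "tz": -0.028, "rx": 0, "ry": 0, "rz": -1.266, "jaw": 1}, {"tx": 0.369, "ty": -0.156, "tz": -0.028, "rx": 0, "ry": 0, "rz": -1.266, "jaw": 1}, {"tx": 0.369, "ty": -0.156, "tz": -0.028, "rx": 0, "ry": 0, "rz": -1.266, "jaw": 1}, {"tx": 0.369, "ty": -0.156, "tz": -0.028, "rx": 0, "ry": 0, "rz": -1.266, "jaw": 1}, {"tx": 0.369, "ty": -0.156, "tz": -0.028, "rx": 0, "ry": 0, "rz": -1.266, "jaw": 1}, {"tx": 0.369, "ty": -0.156, "tz": -0.028, "rx": 0, "ry": 0, "rz": -1.266, "jaw": 1}, {"tx": 0.369, "ty": -0.156, "tz": -0.028, "rx": 0, "ry": 0, "rz": -1.266, "jaw": 1}, {"tx": 0.369, "ty": -0.156, "tz": -0.028, "rx": 0, "ry": 0, "rz": -1.266, "jaw": 1}, {"tx": 0.369, "ty": -0.156, "tz": -0.028, "rx": 0, "ry": 0, "rz": -1.266, "jaw": 1}], grip_force=15)

```text
time: 1.32
position: [0.4988, -0.362, 0.2501]
tool_rot: [-2.225, -2.217, 0.002]
ft_force: [0.1, -0.2, -0.2]
grip_width: 0.999
```

```bash
python3 - <<'E'
from h import *
s=snap("w1")
print(cmd((.5,-.18,.25),0))
E
```

```text
1.325 [ 0.4988 -0.362   0.2501] 0.016 [ 0.94  0.27 -0.43  1.49  0.11  1.41  0.5 ]
(array([1.825e-01, 6.000e-04, 1.000e-04]), array([-0.0014,  0.0007, -0.0046]))
```

View pics/w1b.png

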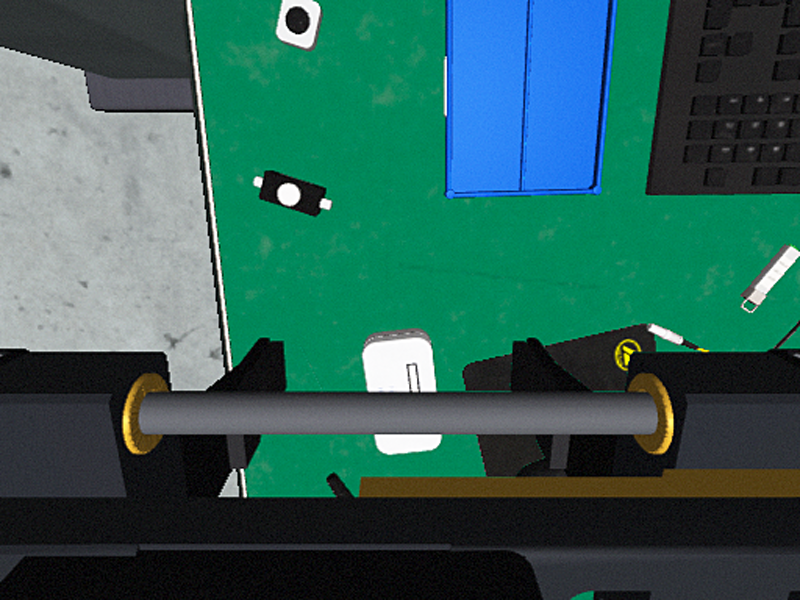

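The first overview shows the attenuator at about (291,193), the loupe at (298,20) and the blue tray's near edge at about (445–600,193). I'll step left for the next views.

Request:
carry_out(commands=[{"tx": 0.16, "ty": 0, "tz": 0, "rx": 0, "ry": 0, "rz": 0, "jaw": 1}, {"tx": 0.16, "ty": 0, "tz": 0, "rx": 0, "ry": 0, "rz": 0, "jaw": 1}, {"tx": 0.16, "ty": 0, "tz": 0, "rx": 0, "ry": 0, "rz": 0, "jaw": 1}, {"tx": 0.16, "ty": 0, "tz": 0, "rx": 0, "ry": 0, "rz": 0, "jaw": 1}])

```text
time: 1.88
position: [0.4999, -0.1987, 0.2511]
tool_rot: [2.219, 2.223, -0.0]
ft_force: [-0.1, -0.5, -0.0]
grip_width: 1.001
```

```bash
python3 - <<'E'
from h import *
s=snap("w2")
E
```

```text
1.875 [ 0.4999 -0.1987  0.2511] 0.06 [ 0.83  0.1  -0.53  1.67  0.05  1.38  0.29]
```

Request:
carry_out(commands=[{"tx": 0.15, "ty": 0, "tz": 0, "rx": 0, "ry": 0, "rz": 0, "jaw": 1}, {"tx": 0.15, "ty": 0, "tz": 0, "rx": 0, "ry": 0, "rz": 0, "jaw": 1}, {"tx": 0.15, "ty": 0, "tz": 0, "rx": 0, "ry": 0, "rz": 0, "jaw": 1}, {"tx": 0.15, "ty": 0, "tz": 0, "rx": 0, "ry": 0, "rz": 0, "jaw": 1}])

```text
time: 2.42
position: [0.5004, -0.0509, 0.2507]
tool_rot: [2.221, 2.221, -0.0]
ft_force: [-0.3, 0.1, -0.3]
grip_width: 0.996
```

```bash
python3 - <<'E'
from h import *
s=snap("w3")
E
```

```text
2.425 [ 0.5004 -0.0509  0.2507] 0.054 [ 0.7   0.02 -0.65  1.75  0.01  1.38  0.04]
```

Request:
carry_out(commands=[{"tx": 0.15, "ty": 0, "tz": 0, "rx": 0, "ry": 0, "rz": 0, "jaw": 1}, {"tx": 0.15, "ty": 0, "tz": 0, "rx": 0, "ry": 0, "rz": 0, "jaw": 1}, {"tx": 0.15, "ty": 0, "tz": 0, "rx": 0, "ry": 0, "rz": 0, "jaw": 1}, {"tx": 0.15, "ty": 0, "tz": 0, "rx": 0, "ry": 0, "rz": 0, "jaw": 1}])

```text
time: 2.98
position: [0.5009, 0.0986, 0.2505]
tool_rot: [-2.222, -2.221, -0.0]
ft_force: [1.0, -0.3, 0.2]
grip_width: 1.0
```

```bash
python3 - <<'E'
from h import *
s=snap("w4")
E
```

```text
2.975 [0.5009 0.0986 0.2505] 0.053 [ 0.54  0.05 -0.8   1.73  0.04  1.38 -0.27]
```

View pics/w2b.png

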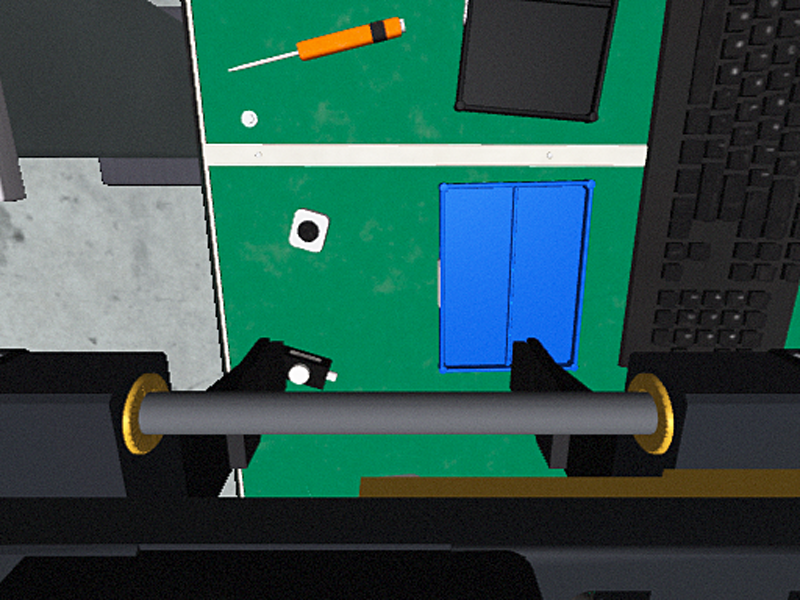

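View pics/w3b.png

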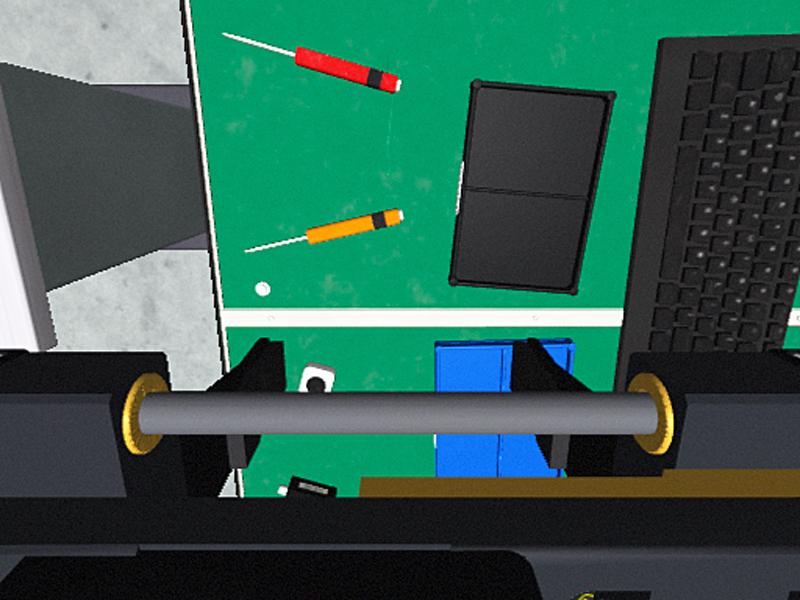

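View pics/w4b.png

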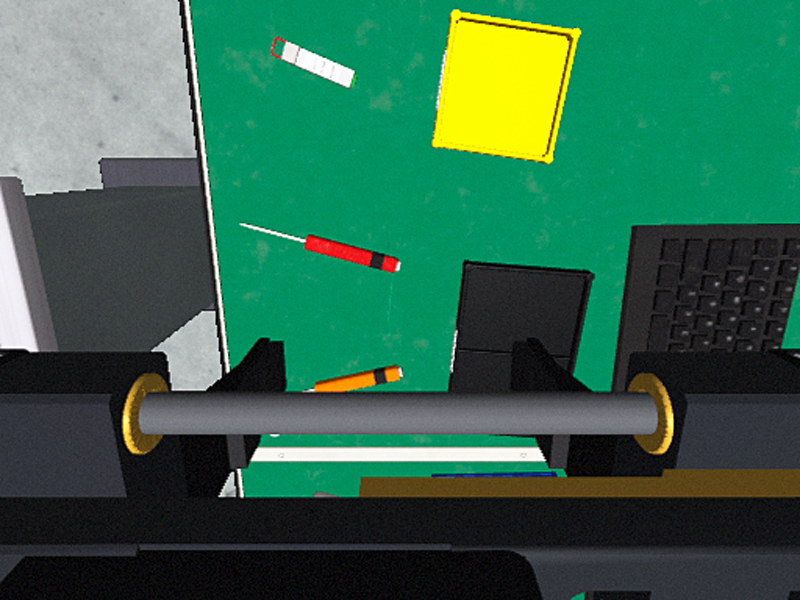

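Request:
carry_out(commands=[{"tx": 0.1, "ty": 0, "tz": 0, "rx": 0, "ry": 0, "rz": 0, "jaw": 1}, {"tx": 0.1, "ty": 0, "tz": 0, "rx": 0, "ry": 0, "rz": 0, "jaw": 1}, {"tx": 0.1, "ty": 0, "tz": 0, "rx": 0, "ry": 0, "rz": 0, "jaw": 1}])

```text
time: 3.4
position: [0.5007, 0.1994, 0.2502]
tool_rot: [-2.22, -2.221, 0.0]
ft_force: [0.0, -0.4, -0.4]
grip_width: 1.0
```

```bash
cat >> h.py <<'E'
def crop(n,x0,y0,x1,y1,f,o):
    a=cv2.imread(f"pics/{n}.png")[y0:y1,x0:x1];b=cv2.resize(a,None,fx=f,fy=f,interpolation=cv2.INTER_CUBIC)
    # ticks
    for x in range((x0//10+1)*10,x1,10):
        X=int((x-x0+.5)*f);cv2.line(b,(X,0),(X,4),(255,0,255),1);cv2.putText(b,str(x),(X-10,15),0,.35,(255,0,255),1)
    for y in range((y0//10+1)*10,y1,10):
        Y=int((y-y0+.5)*f);cv2.line(b,(0,Y),(4,Y),(255,0,255),1);cv2.putText(b,str(y),(6,Y+4),0,.35,(255,0,255),1)
    return b
E
python3 - <<'E'
from h import *
s=snap("w5")
a=crop("w4",160,10,240,70,5,0);b=crop("w5",160,50,240,120,5,0)
a=cv2.copyMakeBorder(a,0,50,0,0,cv2.BORDER_CONSTANT)
cv2.imwrite("pics/tr.png",np.hstack([a,b]))
a=crop("w4",135,130,265,185,6,0);b=crop("w3",135,10,265,65,6,0)[:,:780]
cv2.imwrite("pics/rd.png",np.vstack([a[:300],b[:299]])[:, :780])
E
```

```text
3.4 [0.5007 0.1994 0.2502] 0.054 [ 0.39  0.15 -0.89  1.66  0.11  1.39 -0.52]
```

View pics/w5b.png

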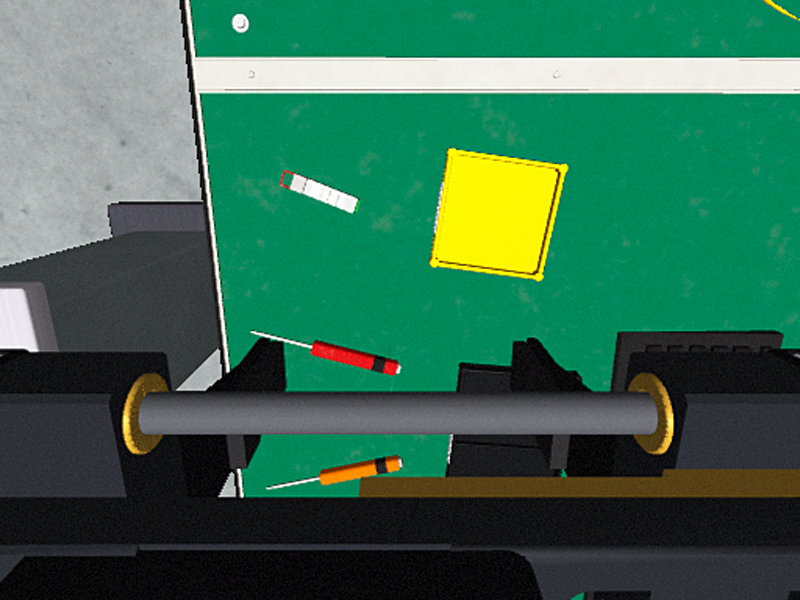

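View pics/tr.png

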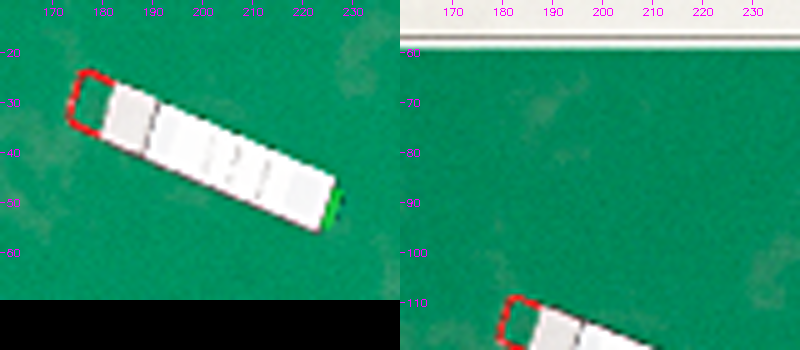

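View pics/rd.png

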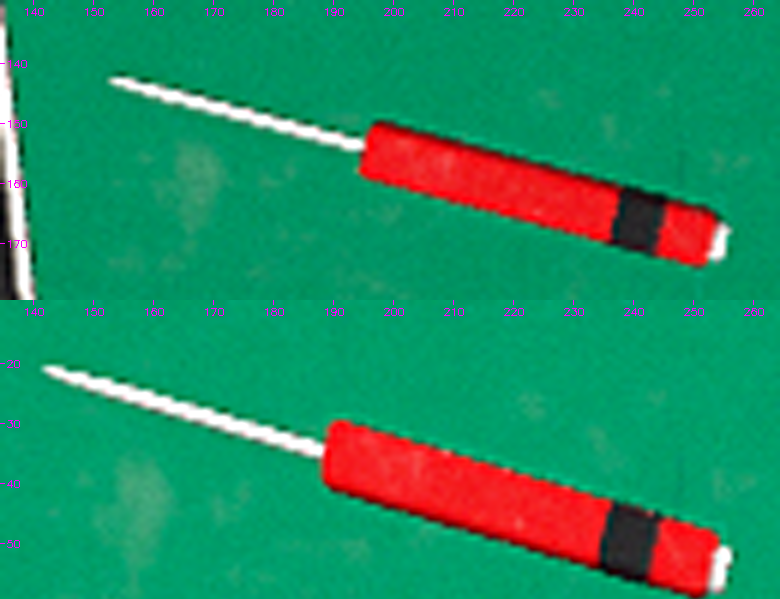

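```bash
python3 - <<'E'
from h import *
cv2.imwrite("pics/c1.png",np.vstack([crop("w5",165,100,265,140,6,0),crop("w3",150,125,250,165,6,0)]))
cv2.imwrite("pics/c2.png",np.hstack([crop("w2",175,125,225,170,8,0),crop("w1",170,0,220,45,8,0)]))
cv2.imwrite("pics/c3.png",np.hstack([crop("w1",155,100,220,145,7,0),crop("w2",175,215,220,260,7,0)]))
E
```

```text
(no output)
```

View pics/c1.png

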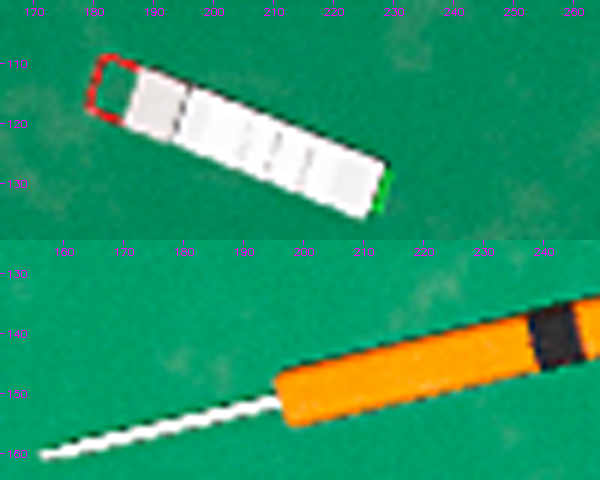

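View pics/c2.png

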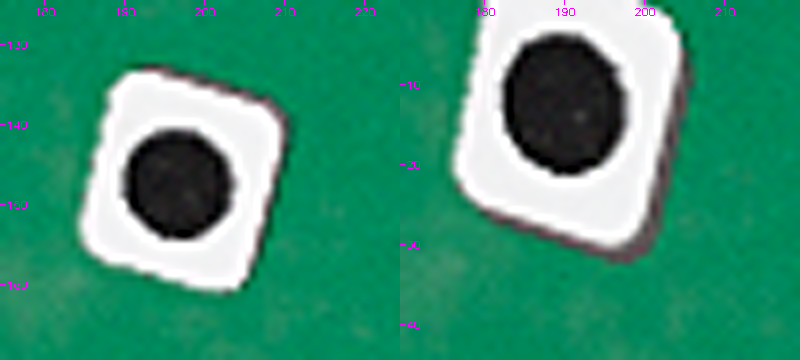

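View pics/c3.png

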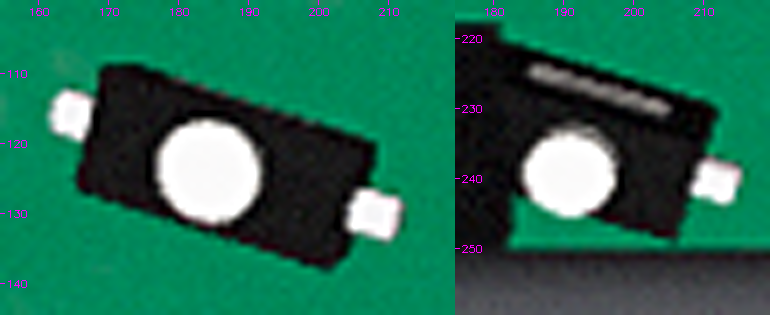

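```bash
cat > m.py <<'E'
from h import *
L=lambda n:pickle.load(open(f"pics/{n}.pkl","rb"))
C={n:L(n) for n in("w1","w2","w3","w4","w5")}
def T(name,**o):
    X=tri([(C[k],v) for k,v in o.items()])
    e=max(np.linalg.norm(proj(C[k],X)-v) for k,v in o.items())
    print(name,np.round(X*1000,1),"res",round(e,2));return X
def S(name,**o): return T(name,**{k:np.array(v)*.64-.18 for k,v in o.items()})
a=[T("tr",w4=(226.9,44.9),w5=(228.3,126.2)),T("tr",w4=(223.7,55.7),w5=(225,135.7)),T("tr",w4=(182.5,26.1),w5=(187.7,110.7)),T("tr",w4=(180.1,36.9),w5=(185.3,120.2))]
print("TR ctr",np.mean(a,0),"ang",np.arctan2(*((a[0]+a[1]-a[2]-a[3])[[1,0]])))
for n,o in {"red":[dict(w4=(153.2,142.7),w3=(141.8,21.2)),dict(w4=(195.5,154.5),w3=(189.2,35.3)),dict(w4=(254.2,169.8),w3=(253.8,54))],
 "or":[dict(w3=(156.2,160.5),w2=(146.4,44.6)),dict(w3=(196.7,151.5),w2=(190.5,33.1)),dict(w3=(255.8,137.4),w2=(258.4,15.8))]}.items():
    p=[T(n,**q) for q in o];d=p[2]-p[0];print(n,"len",np.linalg.norm(d),"ang",np.arctan2(d[1],d[0]));u=d[:2]/np.linalg.norm(d[:2])
    print(" from tip: origin",p[0][:2]+u*.0725,"grip",p[0][:2]+u*.0975,"grip from hstart",p[1][:2]+u*.039,"from end",p[2][:2]-u*.0475)
T("loupe disc",w2=(196.8,147.6),w1=(190.1,12.5))
i=C["w2"];q=lambda X,Y:onz(i,(175+X/8-.5,125+Y/8-.5),.015)
cs=[q(118,68),q(288,108),q(243,293),q(80,250)];print("loupe ctr",np.mean(cs,0));
for a,b in((130,68,275,100),(95,262,225,291)),((110,100,82,235),(285,125,245,280)):
    for e in(a,b): d=q(*e[2:])-q(*e[:2]);print("  edge ang",np.arctan2(d[1],d[0]))
T("att dial",w1=(184.4,123.9),w2=(190.6,239.2));T("port",w1=(208.1,130.2),w2=(211.9,240.4))
p=[onz(C["w1"],u,.011) for u in((164.8,115.8),(208.1,130.2))];print("att ctr",np.mean(p,0),"ang",np.arctan2(*(p[1]-p[0])[[1,0]]),np.linalg.norm(p[1]-p[0]))
print("dial",onz(C["w1"],(184.4,123.9),.029))
def tray(n,pts,ref):
    P=np.array([onz(C[ref],np.array(v)*.64-.18,.015) for v in pts]);print(n,"ctr",P.mean(0).round(4),"edges",[ (round(float(np.linalg.norm(d)),4),round(float(np.arctan2(d[1],d[0])),3)) for d in np.diff(np.vstack([P,P[:1]]),axis=0)])
for k in range(4): S("yel",w4=[(455,12),(580,31),(549,162),(434,146)][k],w5=[(450,150),(567,168),(540,279),(432,265)][k])
tray("yel",[(455,12),(580,31),(549,162),(434,146)],"w4");tray("yel",[(450,150),(567,168),(540,279),(432,265)],"w5")
S("blk",w3=(450,286),w2=(456,108));S("blk",w3=(576,293),w2=(596,121))
tray("blk",[(475,82),(615,95),(576,293),(450,286)],"w3")
S("blu",w2=(442,371),w1=(447,195));S("blu",w2=(577,371),w1=(600,192))
tray("blu",[(440,185),(594,182),(577,371),(442,371)],"w2")
E
python3 m.py
```

```text
tr [465.  243.2   6. ] res 0.41
tr [460.5 230.5   6.9] res 0.57
tr [411.6 263.7  10.2] res 0.1
tr [408.  251.4  11.1] res 0.17
TR ctr [0.43626468 0.24719987 0.00855021] ang -0.37250862211481633
red [360.9 120.1   7.3] res 0.1
red [418.7 104.    8.9] res 0.03
red [499.6  82.4   9.6] res 0.31
red len 0.14367153903551924 ang -0.2652127134248936
 from tip: origin [0.43090844 0.10105244] grip [0.45503436 0.09449958] grip from hstart [0.45634089 0.0937331 ] from end [0.45373522 0.09485244]
or [362.9 -54.4   7.9] res 0.22
or [420.  -41.6   9.3] res 0.18
or [503.  -22.2   9.4] res 0.92
or len 0.14369362532462293 ang 0.22596806625846175
 from tip: origin [ 0.43359792 -0.03819602] grip [ 0.45796236 -0.03259477] grip from hstart [ 0.45805112 -0.03282725] from end [ 0.45668111 -0.03288932]
loupe disc [ 421.3 -183.4   14.9] res 0.03
loupe ctr [ 0.42196952 -0.18266269  0.015     ]
  edge ang -0.21587070756778134
  edge ang -0.22334378912264577
  edge ang -1.8338926609718778
  edge ang -1.8613436244690025
att dial [ 408.  -313.7   27.3] res 0.16
port [ 436.  -323.2   12.1] res 0.04
att ctr [ 0.40741475 -0.3137522   0.011     ] ang -0.3247863380819056 0.059797704875311324
dial [ 0.40864513 -0.31361053  0.029     ]
yel [543.6 282.5  15.2] res 0.45
yel [639.5 268.3  19.9] res 0.05
yel [627.4 171.9  12.3] res 0.28
yel [530.4 184.7  12.6] res 0.04
yel ctr [0.5855 0.2271 0.015 ] edges [(0.0981, -0.134), (0.0988, -1.725), (0.0969, 3.01), (0.0989, 1.429)]
yel ctr [0.5854 0.2271 0.015 ] edges [(0.0992, -0.145), (0.0967, -1.719), (0.0975, 3.011), (0.0981, 1.44)]
blk [546.2 -83.9  18.8] res 0.17
blk [662.6 -92.8  10.3] res 0.07
blk ctr [ 0.6108 -0.0047  0.015 ] edges [(0.1132, -0.085), (0.166, -1.652), (0.114, 3.084), (0.1691, 1.484)]
blu [ 540.7 -316.    15.9] res 0.69
blu [ 667.3 -313.7   20.1] res 0.22
blu ctr [ 0.6029 -0.2296  0.015 ] edges [(0.1299, 0.021), (0.1747, -1.543), (0.1281, -3.14), (0.1723, 1.609)]
```

```bash
python3 -c "
from h import *
print(cmd((.4365,.2472,.05),1.198))"
```

```text
(array([ 0.0501, -0.0646,  0.2   ]), array([-1.2000e-03,  4.0000e-04, -1.2002e+00]))
```

Request:
carry_out(commands=[{"tx": 0.05, "ty": -0.0645, "tz": 0.2, "rx": 0, "ry": 0, "rz": -1.2, "jaw": 1}, {"tx": 0.05, "ty": -0.0645, "tz": 0.2, "rx": 0, "ry": 0, "rz": -1.2, "jaw": 1}, {"tx": 0.05, "ty": -0.0645, "tz": 0.2, "rx": 0, "ry": 0, "rz": -1.2, "jaw": 1}, {"tx": 0.05, "ty": -0.0645, "tz": 0.2, "rx": 0, "ry": 0, "rz": -1.2, "jaw": 1}, {"tx": 0.05, "ty": -0.0645, "tz": 0.2, "rx": 0, "ry": 0, "rz": -1.2, "jaw": 1}, {"tx": 0.05, "ty": -0.0645, "tz": 0.2, "rx": 0, "ry": 0, "rz": -1.2, "jaw": 1}, {"tx": 0.05, "ty": -0.0645, "tz": 0.2, "rx": 0, "ry": 0, "rz": -1.2, "jaw": 1}, {"tx": 0.05, "ty": -0.0645, "tz": 0.2, "rx": 0, "ry": 0, "rz": -1.2, "jaw": 1}, {"tx": 0.05, "ty": -0.0645, "tz": 0.2, "rx": 0, "ry": 0, "rz": -1.2, "jaw": 1}, {"tx": 0.05, "ty": -0.0645, "tz": 0.2, "rx": 0, "ry": 0, "rz": -1.2, "jaw": 1}])

```text
time: 4.7
position: [0.4361, 0.2486, 0.0504]
tool_rot: [0.582, 3.087, -0.001]
ft_force: [-0.3, 1.0, 0.1]
grip_width: 0.999
```

```bash
python3 -c "
from h import *
snap('p1')
print(cmd((.4365,.2472,.004),1.198))"
```

```text
4.7 [0.4361 0.2486 0.0504] 0.002 [ 0.38  0.35 -1.07  1.98  0.36  1.02  0.34]
(array([-0.0011, -0.0014,  0.0465]), array([-0.0005,  0.0004,  0.0008]))
```

View pics/p1b.png

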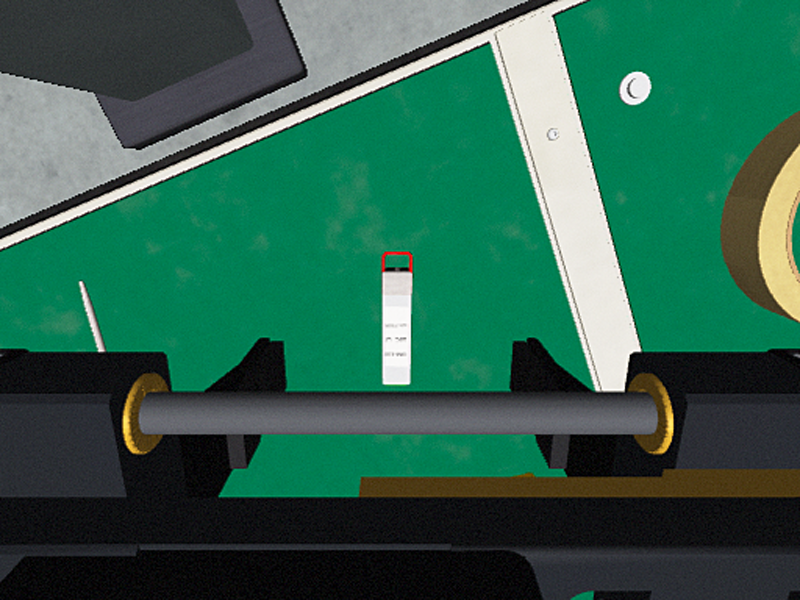

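Request:
carry_out(commands=[{"tx": -0.001, "ty": -0.0015, "tz": 0.03, "rx": 0, "ry": 0, "rz": 0, "jaw": 1}, {"tx": -0.001, "ty": -0.0015, "tz": 0.0465, "rx": 0, "ry": 0, "rz": 0, "jaw": 1}, {"tx": -0.001, "ty": -0.0015, "tz": 0.0465, "rx": 0, "ry": 0, "rz": 0, "jaw": 1}, {"tx": -0.001, "ty": -0.0015, "tz": 0.0465, "rx": 0, "ry": 0, "rz": 0, "jaw": 0}, {"tx": -0.001, "ty": -0.0015, "tz": 0.0465, "rx": 0, "ry": 0, "rz": 0, "jaw": 0}, {"tx": -0.001, "ty": -0.0015, "tz": 0.0465, "rx": 0, "ry": 0, "rz": 0, "jaw": 0}, {"tx": -0.001, "ty": -0.0015, "tz": 0.0465, "rx": 0, "ry": 0, "rz": 0, "jaw": 0}, {"tx": -0.001, "ty": -0.0015, "tz": 0.0465, "rx": 0, "ry": 0, "rz": 0, "jaw": 0}, {"tx": -0.001, "ty": -0.0015, "tz": 0.0465, "rx": 0, "ry": 0, "rz": 0, "jaw": 0}], grip_force=15)

```text
time: 5.88
position: [0.4361, 0.2477, 0.004]
tool_rot: [0.579, 3.088, -0.0]
ft_force: [0.1, 0.2, -0.2]
grip_width: 0.4
```

```bash
python3 -c "
from h import *
s=snap('p2');print(s['ft_force'],s['grip_width']*87)
print(cmd((.614,.036,.06),1.49))"
```

```text
5.875 [0.4361 0.2477 0.004 ] -0.0 [ 0.32  0.42 -1.01  2.01  0.44  0.95  0.28]
[ 0.14078786  0.15491985 -0.15830239] 34.76239500997942
(array([-0.2425, -0.1328, -0.056 ]), array([-1.0e-04, -0.0e+00, -2.9e-01]))
```

View pics/p2b.png

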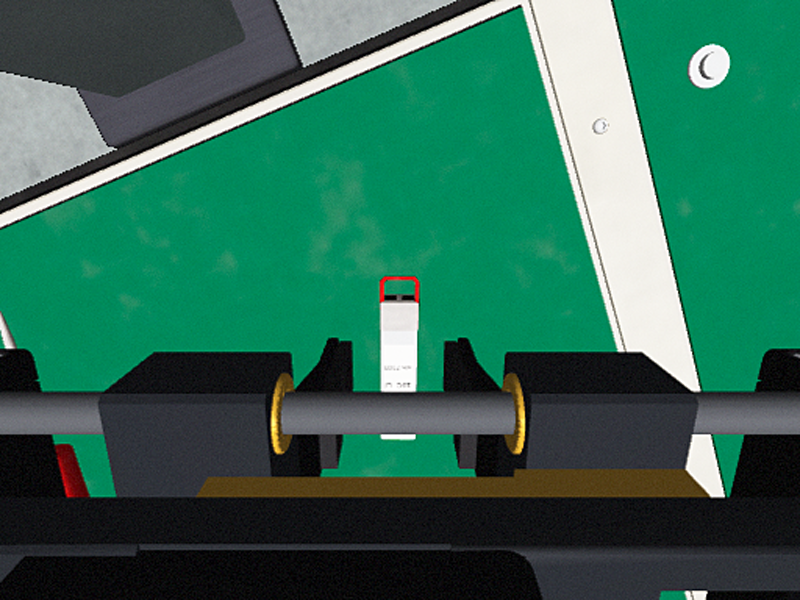

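Request:
carry_out(commands=[{"tx": 0, "ty": 0, "tz": 0, "rx": 0, "ry": 0, "rz": 0, "jaw": 0}, {"tx": 0, "ty": 0, "tz": 0, "rx": 0, "ry": 0, "rz": 0, "jaw": 0}, {"tx": 0, "ty": 0, "tz": 0, "rx": 0, "ry": 0, "rz": 0, "jaw": 0}, {"tx": 0, "ty": 0, "tz": 0, "rx": 0, "ry": 0, "rz": 0, "jaw": 0}, {"tx": 0, "ty": 0, "tz": 0, "rx": 0, "ry": 0, "rz": 0, "jaw": 0}, {"tx": 0, "ty": 0, "tz": -0.03, "rx": 0, "ry": 0, "rz": 0, "jaw": 0}, {"tx": 0, "ty": 0, "tz": -0.056, "rx": 0, "ry": 0, "rz": 0, "jaw": 0}, {"tx": 0, "ty": 0, "tz": -0.056, "rx": 0, "ry": 0, "rz": 0, "jaw": 0}])

```text
time: 6.92
position: [0.4375, 0.2484, 0.0616]
tool_rot: [0.579, 3.084, 0.002]
ft_force: [-0.8, -0.5, -0.1]
grip_width: 0.153
```

```bash
python3 -c "
from h import *
s=snap('p3');print(s['ft_force'],s['grip_width']*87)
print(cmd((.614,.036,.06),1.49))"
```

```text
6.925 [0.4375 0.2484 0.0616] 0.035 [ 0.4   0.33 -1.08  1.97  0.34  1.04  0.36]
[-0.83476981 -0.5143136  -0.06873501] 13.300108095839967
(array([-0.242 , -0.133 ,  0.0007]), array([ 0.0003,  0.0016, -0.2904]))
```

View pics/p3b.png

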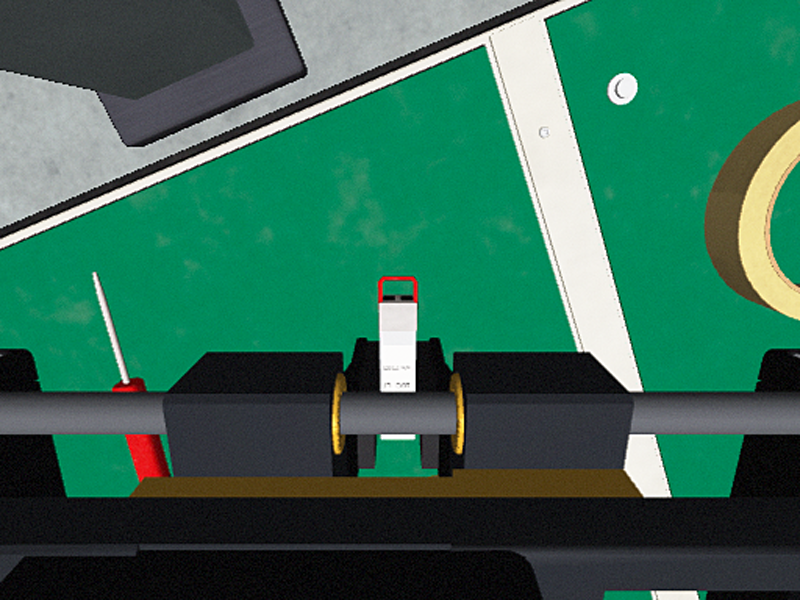

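Request:
carry_out(commands=[{"tx": -0.242, "ty": -0.133, "tz": 0, "rx": 0, "ry": 0, "rz": -0.29, "jaw": 0}, {"tx": -0.242, "ty": -0.133, "tz": 0, "rx": 0, "ry": 0, "rz": -0.29, "jaw": 0}, {"tx": -0.242, "ty": -0.133, "tz": 0, "rx": 0, "ry": 0, "rz": -0.29, "jaw": 0}, {"tx": -0.242, "ty": -0.133, "tz": 0, "rx": 0, "ry": 0, "rz": -0.29, "jaw": 0}, {"tx": -0.242, "ty": -0.133, "tz": 0, "rx": 0, "ry": 0, "rz": -0.29, "jaw": 0}, {"tx": -0.242, "ty": -0.133, "tz": 0, "rx": 0, "ry": 0, "rz": -0.29, "jaw": 0}, {"tx": -0.242, "ty": -0.133, "tz": 0, "rx": 0, "ry": 0, "rz": -0.29, "jaw": 0}, {"tx": -0.242, "ty": -0.133, "tz": 0.025, "rx": 0, "ry": 0, "rz": -0.29, "jaw": 0}, {"tx": -0.242, "ty": -0.133, "tz": 0.045, "rx": 0, "ry": 0, "rz": -0.29, "jaw": 0}, {"tx": -0.242, "ty": -0.133, "tz": 0.0515, "rx": 0, "ry": 0, "rz": -0.29, "jaw": 0}, {"tx": -0.242, "ty": -0.133, "tz": 0.0515, "rx": 0, "ry": 0, "rz": -0.29, "jaw": 0}, {"tx": -0.242, "ty": -0.133, "tz": 0.0515, "rx": 0, "ry": 0, "rz": -0.29, "jaw": 0}])

```text
time: 8.48
position: [0.6137, 0.0365, 0.0088]
tool_rot: [0.126, 3.138, 0.0]
ft_force: [-0.5, 0.3, 0.2]
grip_width: 0.153
```

```bash
python3 -c "
from h import *
s=snap('p4');print(s['ft_force'],s['grip_width']*87)
print(cmd((.455,.0944,.06),1.306))"
```

```text
8.475 [0.6137 0.0365 0.0088] 0.002 [ 0.61  0.63 -0.93  1.73  0.56  1.07  0.99]
[-0.48721802  0.31354212  0.20421213] 13.331288621683544
(array([ 0.1628,  0.0452, -0.0513]), array([1.000e-04, 7.000e-04, 1.843e-01]))
```

View pics/p4b.png

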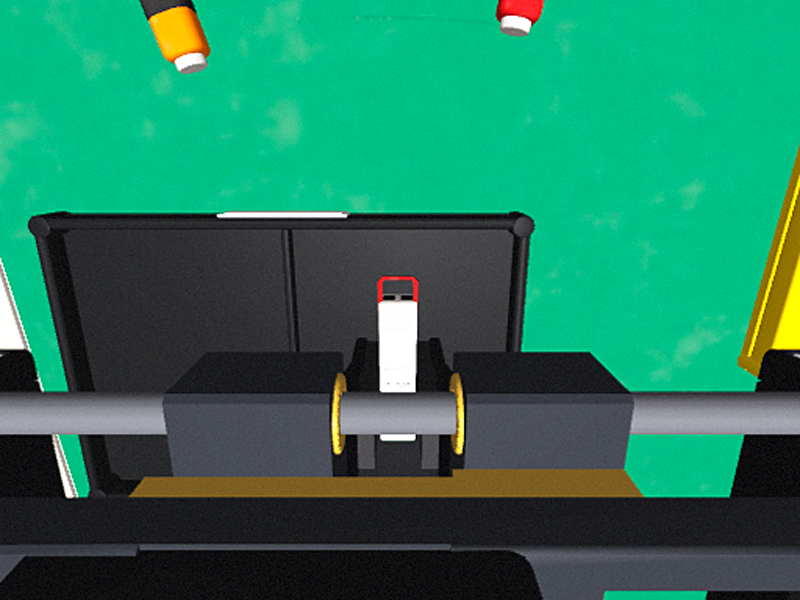

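Request:
carry_out(commands=[{"tx": 0, "ty": 0, "tz": 0.0005, "rx": 0, "ry": 0, "rz": 0, "jaw": 0}, {"tx": 0, "ty": 0, "tz": 0.0005, "rx": 0, "ry": 0, "rz": 0, "jaw": 0.4}, {"tx": 0, "ty": 0, "tz": 0.0005, "rx": 0, "ry": 0, "rz": 0, "jaw": 0.4}, {"tx": 0, "ty": 0, "tz": 0.0005, "rx": 0, "ry": 0, "rz": 0, "jaw": 0.4}, {"tx": 0, "ty": 0, "tz": -0.02, "rx": 0, "ry": 0, "rz": 0, "jaw": 0.4}, {"tx": 0, "ty": 0, "tz": -0.051, "rx": 0, "ry": 0, "rz": 0, "jaw": 0.4}, {"tx": 0.163, "ty": 0.045, "tz": -0.051, "rx": 0, "ry": 0, "rz": 0.184, "jaw": 0.4}, {"tx": 0.163, "ty": 0.045, "tz": -0.051, "rx": 0, "ry": 0, "rz": 0.184, "jaw": 0.4}, {"tx": 0.163, "ty": 0.045, "tz": -0.051, "rx": 0, "ry": 0, "rz": 0.184, "jaw": 0.4}, {"tx": 0.163, "ty": 0.045, "tz": -0.051, "rx": 0, "ry": 0, "rz": 0.184, "jaw": 0.4}, {"tx": 0.163, "ty": 0.045, "tz": -0.051, "rx": 0, "ry": 0, "rz": 0.184, "jaw": 0.4}])

```text
time: 9.9
position: [0.4561, 0.0937, 0.0607]
tool_rot: [0.415, 3.111, -0.001]
ft_force: [0.7, -0.3, -0.5]
grip_width: 0.401
```

```bash
python3 -c "
from h import *
s=snap('p5');print(s['ft_force'],s['grip_width']*87)
print(cmd((.455,.0944,.004),1.306))"
```

```text
9.9 [0.4561 0.0937 0.0607] 0.032 [ 0.81  0.23 -1.14  2.05  0.25  1.01  0.85]
[ 0.67833919 -0.25725206 -0.5412154 ] 34.91264043370569
(array([0.0016, 0.0002, 0.0566]), array([ 0.0006,  0.0023, -0.0009]))
```

View pics/p5b.png

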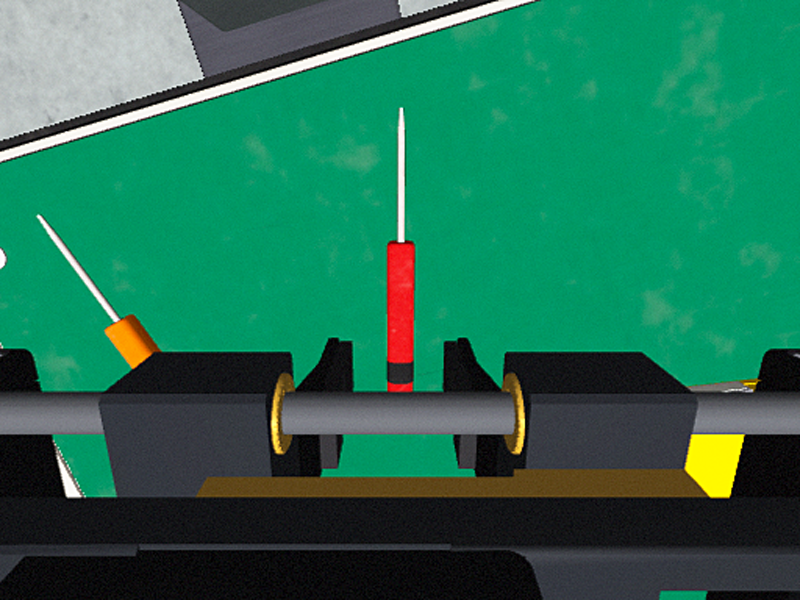

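Request:
carry_out(commands=[{"tx": 0.001, "ty": 0, "tz": 0.035, "rx": 0, "ry": 0, "rz": 0, "jaw": 0.4}, {"tx": 0.001, "ty": 0, "tz": 0.056, "rx": 0, "ry": 0, "rz": 0, "jaw": 0.4}, {"tx": 0.001, "ty": 0, "tz": 0.056, "rx": 0, "ry": 0, "rz": 0, "jaw": 0.4}, {"tx": 0.001, "ty": 0, "tz": 0.056, "rx": 0, "ry": 0, "rz": 0, "jaw": 0}, {"tx": 0.001, "ty": 0, "tz": 0.056, "rx": 0, "ry": 0, "rz": 0, "jaw": 0}, {"tx": 0.001, "ty": 0, "tz": 0.056, "rx": 0, "ry": 0, "rz": 0, "jaw": 0}, {"tx": 0.001, "ty": 0, "tz": 0.056, "rx": 0, "ry": 0, "rz": 0, "jaw": 0}, {"tx": 0.001, "ty": 0, "tz": 0.056, "rx": 0, "ry": 0, "rz": 0, "jaw": 0}, {"tx": 0.001, "ty": 0, "tz": 0.03, "rx": 0, "ry": 0, "rz": 0, "jaw": 0}, {"tx": 0.001, "ty": 0, "tz": 0, "rx": 0, "ry": 0, "rz": 0, "jaw": 0}, {"tx": 0.001, "ty": 0, "tz": 0, "rx": 0, "ry": 0, "rz": 0, "jaw": 0}], grip_force=20)

```text
time: 11.32
position: [0.4552, 0.0944, 0.0611]
tool_rot: [0.415, 3.11, -0.001]
ft_force: [0.1, 0.2, -0.2]
grip_width: 0.147
```

```bash
python3 -c "
from h import *
s=snap('p6');print(s['ft_force'],s['grip_width']*87)
print(cmd((.634,-.2545,.06),.02))"
```

```text
11.325 [0.4552 0.0944 0.0611] 0.04 [ 0.82  0.23 -1.15  2.05  0.25  1.01  0.84]
[ 0.06870848  0.18572581 -0.16058005] 12.80742994194544
(array([-0.2649, -0.2891,  0.0007]), array([6.0000e-04, 2.0000e-03, 1.2854e+00]))
```

View pics/p6b.png

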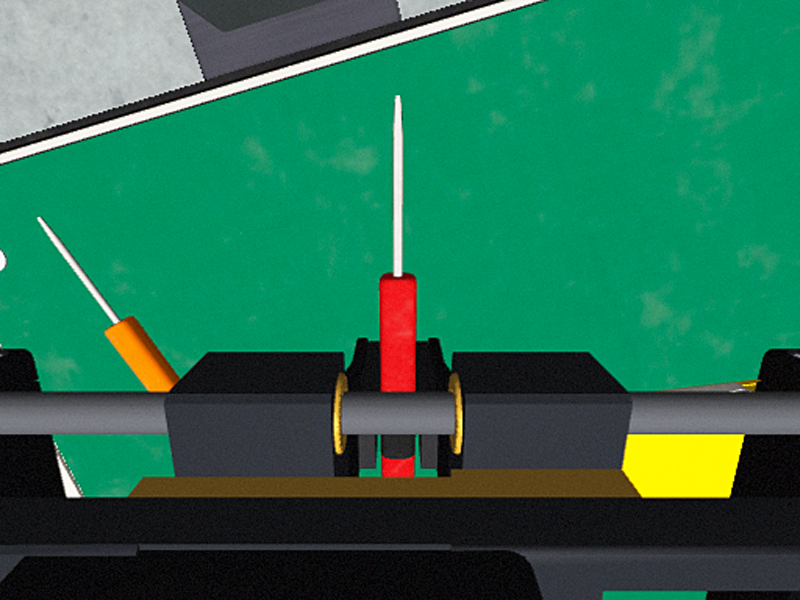

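Request:
carry_out(commands=[{"tx": -0.265, "ty": -0.289, "tz": 0, "rx": 0, "ry": 0, "rz": 1.285, "jaw": 0}, {"tx": -0.265, "ty": -0.289, "tz": 0, "rx": 0, "ry": 0, "rz": 1.285, "jaw": 0}, {"tx": -0.265, "ty": -0.289, "tz": 0, "rx": 0, "ry": 0, "rz": 1.285, "jaw": 0}, {"tx": -0.265, "ty": -0.289, "tz": 0, "rx": 0, "ry": 0, "rz": 1.285, "jaw": 0}, {"tx": -0.265, "ty": -0.289, "tz": 0, "rx": 0, "ry": 0, "rz": 1.285, "jaw": 0}, {"tx": -0.265, "ty": -0.289, "tz": 0, "rx": 0, "ry": 0, "rz": 1.285, "jaw": 0}, {"tx": -0.265, "ty": -0.289, "tz": 0, "rx": 0, "ry": 0, "rz": 1.285, "jaw": 0}, {"tx": -0.265, "ty": -0.289, "tz": 0, "rx": 0, "ry": 0, "rz": 1.285, "jaw": 0}, {"tx": -0.265, "ty": -0.289, "tz": 0, "rx": 0, "ry": 0, "rz": 1.285, "jaw": 0}, {"tx": -0.265, "ty": -0.289, "tz": 0, "rx": 0, "ry": 0, "rz": 1.285, "jaw": 0}])

```text
time: 12.62
position: [0.6334, -0.2519, 0.0594]
tool_rot: [-2.193, -2.248, 0.0]
ft_force: [-0.2, 0.5, 0.2]
grip_width: 0.149
```

```bash
python3 -c "
from h import *
w=pickle.load(open('pics/p6.pkl','rb'));p=onz(w,(398*.64-.18,96*.64-.18),.0611+.0035);print('tip-tcp',p-np.array([.4552,.0944,.0611]),np.linalg.norm((p-np.array([.4552,.0944,.0611]))[:2]))
s=snap('p7');print(s['ft_force'],s['grip_width']*87)
print(cmd((.634,-.2545,.0085),.02))"
```

```text
tip-tcp [-0.09234741  0.02444065  0.0035    ] 0.09552690665501465
12.625 [ 0.6334 -0.2519  0.0594] 0.005 [ 0.8   0.59 -0.63  1.52  0.36  1.15  0.12]
[-0.20977898  0.49347557  0.16375462] 12.992887832689316
(array([-0.0022,  0.0004,  0.051 ]), array([-0.0004, -0.0002,  0.0042]))
```

View pics/p7b.png

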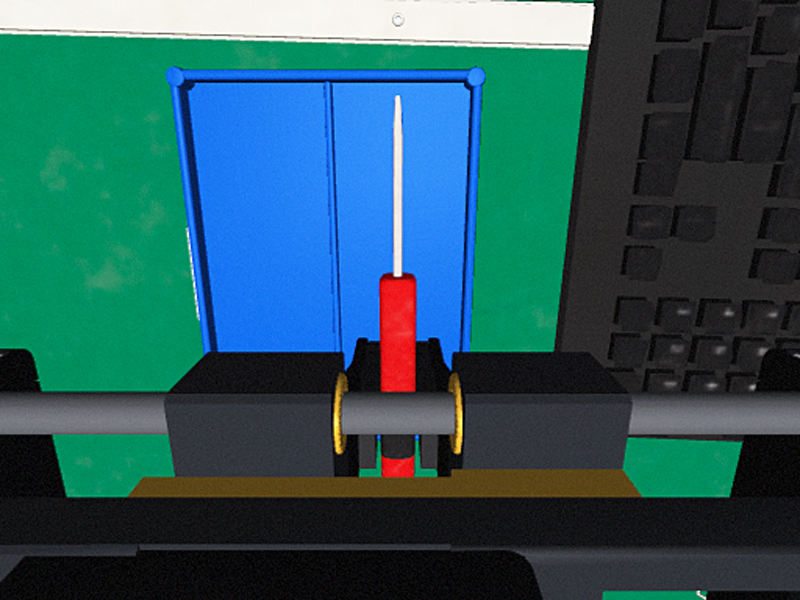

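Request:
carry_out(commands=[{"tx": -0.001, "ty": 0, "tz": 0.025, "rx": 0, "ry": 0, "rz": 0, "jaw": 0}, {"tx": -0.001, "ty": 0, "tz": 0.043, "rx": 0, "ry": 0, "rz": 0, "jaw": 0}, {"tx": -0.001, "ty": 0, "tz": 0.051, "rx": 0, "ry": 0, "rz": 0, "jaw": 0}, {"tx": -0.001, "ty": 0, "tz": 0.051, "rx": 0, "ry": 0, "rz": 0, "jaw": 0}, {"tx": -0.001, "ty": 0, "tz": 0.051, "rx": 0, "ry": 0, "rz": 0, "jaw": 0}])

```text
time: 13.3
position: [0.6341, -0.2548, 0.0088]
tool_rot: [2.197, 2.245, 0.001]
ft_force: [0.1, -0.4, 0.6]
grip_width: 0.151
```

```bash
python3 -c "
from h import *
s=snap('p8');print(s['ft_force'],s['grip_width']*87)
print(cmd((.4577,-.0328,.06),-1.345))"
```

```text
13.3 [ 0.6341 -0.2548  0.0088] 0.003 [ 0.78  0.64 -0.61  1.55  0.4   1.08  0.1 ]
[ 0.14064786 -0.44989643  0.56801291] 13.164899442427064
(array([ 0.2258, -0.1716, -0.0513]), array([ 8.0000e-04, -2.0000e-04,  1.3662e+00]))
```

View pics/p8b.png

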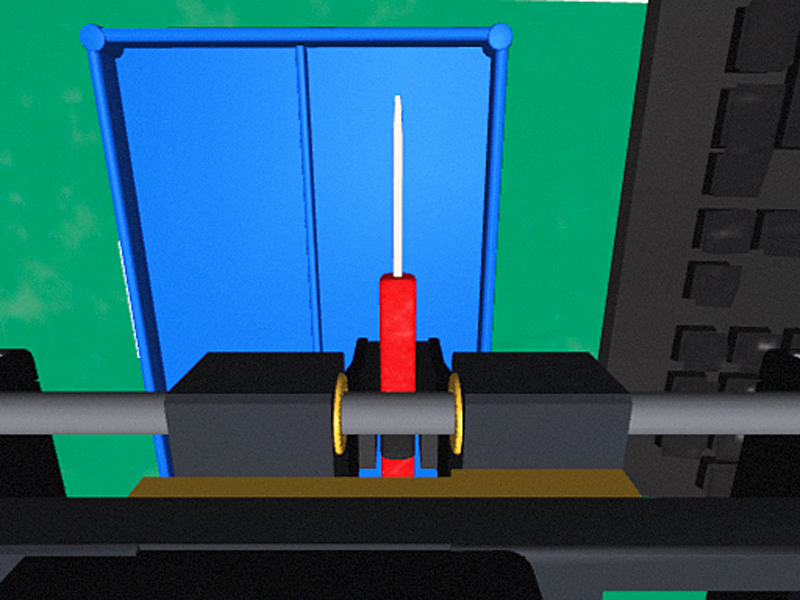

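Request:
carry_out(commands=[{"tx": 0, "ty": 0, "tz": 0.0005, "rx": 0, "ry": 0, "rz": 0, "jaw": 0}, {"tx": 0, "ty": 0, "tz": 0.0005, "rx": 0, "ry": 0, "rz": 0, "jaw": 0.26}, {"tx": 0, "ty": 0, "tz": 0.0005, "rx": 0, "ry": 0, "rz": 0, "jaw": 0.26}, {"tx": 0, "ty": 0, "tz": 0.0005, "rx": 0, "ry": 0, "rz": 0, "jaw": 0.26}, {"tx": 0, "ty": 0, "tz": -0.02, "rx": 0, "ry": 0, "rz": 0, "jaw": 0.26}, {"tx": 0, "ty": 0, "tz": -0.051, "rx": 0, "ry": 0, "rz": 0, "jaw": 0.3}])

```text
time: 14.1
position: [0.6334, -0.2547, 0.0604]
tool_rot: [-2.197, -2.244, 0.001]
ft_force: [0.0, -1.0, 0.6]
grip_width: 0.286
```

```bash
python3 -c "
from h import *
s=snap('p9');print(s['ft_force'],s['grip_width']*87)
print(cmd((.4577,-.0328,.06),-1.345))"
```

```text
14.1 [ 0.6334 -0.2547  0.0604] 0.392 [ 0.8   0.59 -0.63  1.52  0.36  1.16  0.12]
[ 0.0040491  -0.964871    0.62945348] 24.85703901075224
(array([ 0.2265, -0.1743,  0.0045]), array([ 0.0074, -0.0021,  1.3661]))
```

View pics/p9b.png

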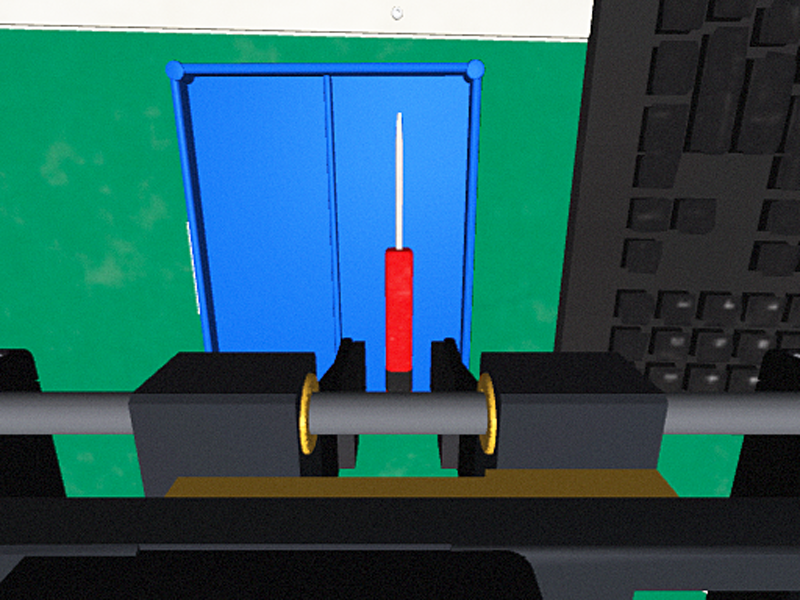

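Request:
carry_out(commands=[{"tx": 0.226, "ty": -0.172, "tz": 0, "rx": 0, "ry": 0, "rz": 1.366, "jaw": 0.4}, {"tx": 0.226, "ty": -0.172, "tz": 0, "rx": 0, "ry": 0, "rz": 1.366, "jaw": 0.4}, {"tx": 0.226, "ty": -0.172, "tz": 0, "rx": 0, "ry": 0, "rz": 1.366, "jaw": 0.4}, {"tx": 0.226, "ty": -0.172, "tz": 0, "rx": 0, "ry": 0, "rz": 1.366, "jaw": 0.4}, {"tx": 0.226, "ty": -0.172, "tz": 0, "rx": 0, "ry": 0, "rz": 1.366, "jaw": 0.4}, {"tx": 0.226, "ty": -0.172, "tz": 0, "rx": 0, "ry": 0, "rz": 1.366, "jaw": 0.4}, {"tx": 0.226, "ty": -0.172, "tz": 0, "rx": 0, "ry": 0, "rz": 1.366, "jaw": 0.4}, {"tx": 0.226, "ty": -0.172, "tz": 0, "rx": 0, "ry": 0, "rz": 1.366, "jaw": 0.4}, {"tx": 0.226, "ty": -0.172, "tz": 0, "rx": 0, "ry": 0, "rz": 1.366, "jaw": 0.4}, {"tx": 0.226, "ty": -0.172, "tz": 0, "rx": 0, "ry": 0, "rz": 1.366, "jaw": 0.4}])

```text
time: 15.4
position: [0.4575, -0.0325, 0.0601]
tool_rot: [3.121, 0.356, 0.002]
ft_force: [0.4, 0.1, 0.2]
grip_width: 0.402
```

```bash
python3 -c "
from h import *
s=snap('q1');print(s['ft_force'],s['grip_width']*87)
print(cmd((.4577,-.0328,.004),-1.345))"
```

```text
15.4 [ 0.4575 -0.0325  0.0601] 0.005 [ 0.63  0.11 -0.64  2.08  0.08  0.98 -1.39]
[0.36915162 0.0586935  0.16788178] 34.961200422952416
(array([0.0002, 0.0003, 0.056 ]), array([ 0.0005, -0.0006,  0.001 ]))
```

View pics/q1b.png

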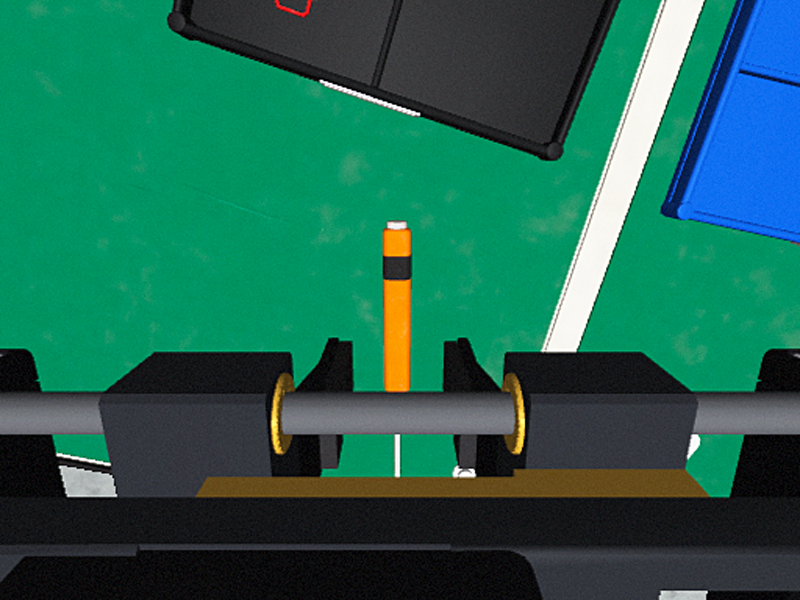

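Request:
carry_out(commands=[{"tx": 0, "ty": 0, "tz": 0.035, "rx": 0, "ry": 0, "rz": 0, "jaw": 0.4}, {"tx": 0, "ty": 0, "tz": 0.056, "rx": 0, "ry": 0, "rz": 0, "jaw": 0.4}, {"tx": 0, "ty": 0, "tz": 0.056, "rx": 0, "ry": 0, "rz": 0, "jaw": 0.4}, {"tx": 0, "ty": 0, "tz": 0.056, "rx": 0, "ry": 0, "rz": 0, "jaw": 0}, {"tx": 0, "ty": 0, "tz": 0.056, "rx": 0, "ry": 0, "rz": 0, "jaw": 0}, {"tx": 0, "ty": 0, "tz": 0.056, "rx": 0, "ry": 0, "rz": 0, "jaw": 0}, {"tx": 0, "ty": 0, "tz": 0.056, "rx": 0, "ry": 0, "rz": 0, "jaw": 0}, {"tx": 0, "ty": 0, "tz": 0.056, "rx": 0, "ry": 0, "rz": 0, "jaw": 0}, {"tx": 0, "ty": 0, "tz": 0.03, "rx": 0, "ry": 0, "rz": 0, "jaw": 0}, {"tx": 0, "ty": 0, "tz": 0, "rx": 0, "ry": 0, "rz": 0, "jaw": 0}, {"tx": 0, "ty": 0, "tz": 0, "rx": 0, "ry": 0, "rz": 0, "jaw": 0}])

```text
time: 16.82
position: [0.459, -0.0329, 0.0615]
tool_rot: [3.12, 0.353, 0.007]
ft_force: [-0.2, 0.8, -0.7]
grip_width: 0.152
```

```bash
python3 -c "
from h import *
s=snap('q2');print(s['ft_force'],s['grip_width']*87)
print(cmd((.572,-.2065,.06),.02))"
```

```text
16.825 [ 0.459  -0.0329  0.0615] 0.039 [ 0.63  0.11 -0.64  2.07  0.08  0.98 -1.39]
[-0.16271954  0.78329463 -0.71939151] 13.200103100420613
(array([0.0725, 0.1948, 0.0005]), array([ 2.2000e-03, -4.0000e-04, -1.3651e+00]))
```

View pics/q2b.png

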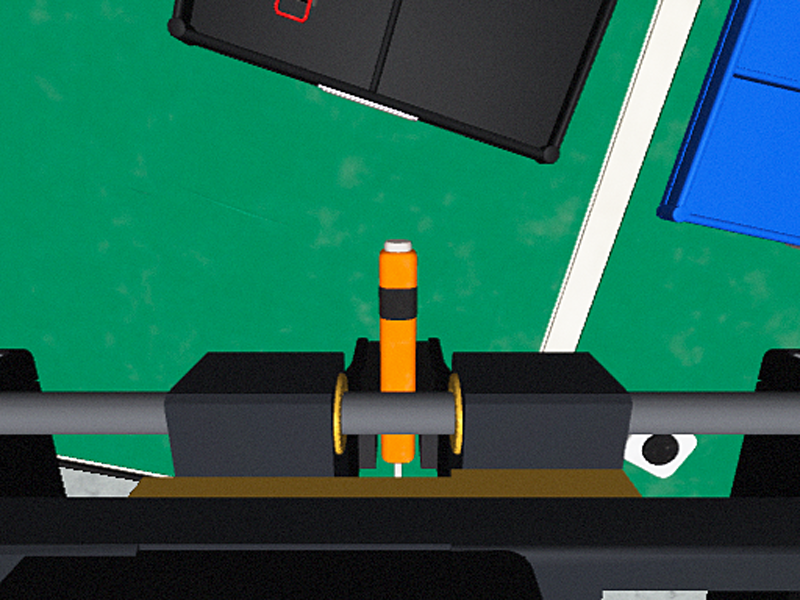

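Request:
carry_out(commands=[{"tx": 0.0723, "ty": 0.1935, "tz": 0, "rx": 0, "ry": 0, "rz": -1.365, "jaw": 0}, {"tx": 0.0723, "ty": 0.1935, "tz": 0, "rx": 0, "ry": 0, "rz": -1.365, "jaw": 0}, {"tx": 0.0723, "ty": 0.1935, "tz": 0, "rx": 0, "ry": 0, "rz": -1.365, "jaw": 0}, {"tx": 0.0723, "ty": 0.1935, "tz": 0, "rx": 0, "ry": 0, "rz": -1.365, "jaw": 0}, {"tx": 0.0723, "ty": 0.1935, "tz": 0, "rx": 0, "ry": 0, "rz": -1.365, "jaw": 0}, {"tx": 0.0723, "ty": 0.1935, "tz": 0, "rx": 0, "ry": 0, "rz": -1.365, "jaw": 0}, {"tx": 0.0723, "ty": 0.1935, "tz": 0, "rx": 0, "ry": 0, "rz": -1.365, "jaw": 0}, {"tx": 0.0723, "ty": 0.1935, "tz": 0, "rx": 0, "ry": 0, "rz": -1.365, "jaw": 0}, {"tx": 0.0723, "ty": 0.1935, "tz": 0, "rx": 0, "ry": 0, "rz": -1.365, "jaw": 0}, {"tx": 0.0723, "ty": 0.1935, "tz": 0, "rx": 0, "ry": 0, "rz": -1.365, "jaw": 0}])

```text
time: 18.12
position: [0.5704, -0.2048, 0.0586]
tool_rot: [-2.199, -2.242, 0.001]
ft_force: [-0.2, 0.3, 0.9]
grip_width: 0.149
```

```bash
python3 -c "
from h import *
s=snap('q3');print(s['ft_force'],s['grip_width']*87)
print(cmd((.5715,-.2052,.0085),.02))"
```

```text
18.125 [ 0.5704 -0.2048  0.0586] 0.004 [ 0.88  0.46 -0.71  1.72  0.33  1.09  0.08]
[-0.19377891  0.28408591  0.9011112 ] 12.97442820440625
(array([-0.0004,  0.001 ,  0.0504]), array([-0.0009, -0.0003, -0.0006]))
```

View pics/q3b.png

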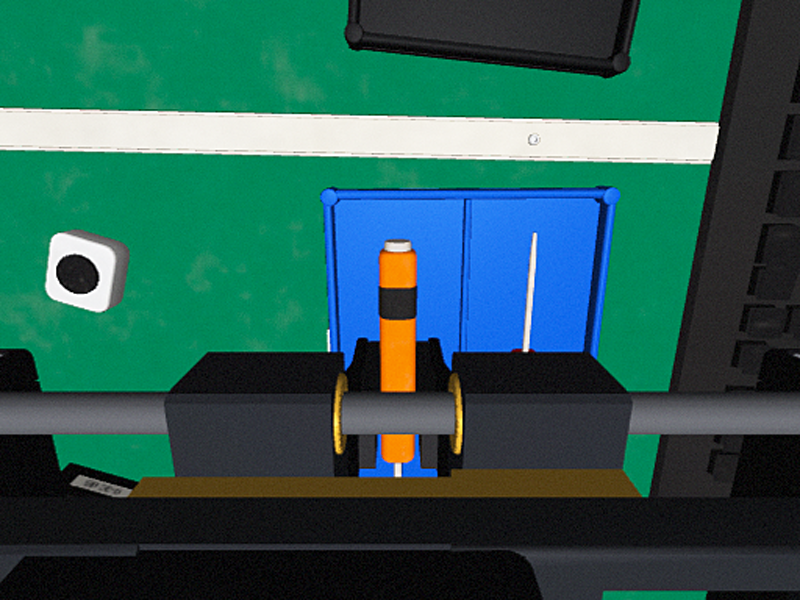

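Request:
carry_out(commands=[{"tx": 0, "ty": 0.001, "tz": 0.025, "rx": 0, "ry": 0, "rz": 0, "jaw": 0}, {"tx": 0, "ty": 0.001, "tz": 0.043, "rx": 0, "ry": 0, "rz": 0, "jaw": 0}, {"tx": 0, "ty": 0.001, "tz": 0.051, "rx": 0, "ry": 0, "rz": 0, "jaw": 0}, {"tx": 0, "ty": 0.001, "tz": 0.051, "rx": 0, "ry": 0, "rz": 0, "jaw": 0}, {"tx": 0, "ty": 0.001, "tz": 0.0513, "rx": 0, "ry": 0, "rz": 0, "jaw": 0}, {"tx": 0, "ty": 0.001, "tz": 0.0513, "rx": 0, "ry": 0, "rz": 0, "jaw": 0.26}, {"tx": 0, "ty": 0.001, "tz": 0.0513, "rx": 0, "ry": 0, "rz": 0, "jaw": 0.26}, {"tx": 0, "ty": 0.001, "tz": 0.0513, "rx": 0, "ry": 0, "rz": 0, "jaw": 0.26}, {"tx": 0, "ty": 0.001, "tz": 0.03, "rx": 0, "ry": 0, "rz": 0, "jaw": 0.26}, {"tx": 0, "ty": 0.001, "tz": -0.005, "rx": 0, "ry": 0, "rz": 0, "jaw": 0.3}, {"tx": 0, "ty": 0.001, "tz": -0.01, "rx": 0, "ry": 0, "rz": 0, "jaw": 0.3}])

```text
time: 19.55
position: [0.5744, -0.2054, 0.0738]
tool_rot: [2.195, 2.239, 0.004]
ft_force: [0.2, -0.5, -0.3]
grip_width: 0.295
```

```bash
python3 -c "
from h import *
s=snap('q4');print(s['ft_force'],s['grip_width']*87)
print(cmd((.4075,-.3137,.07),-1.896))"
```

```text
19.55 [ 0.5744 -0.2054  0.0738] 0.054 [ 0.88  0.44 -0.72  1.71  0.32  1.11  0.08]
[ 0.1599119  -0.49338226 -0.26496462] 25.700676220592573
(array([-0.1049, -0.1684,  0.0024]), array([ 0.0023,  0.0047, -1.2255]))
```

View pics/q4b.png

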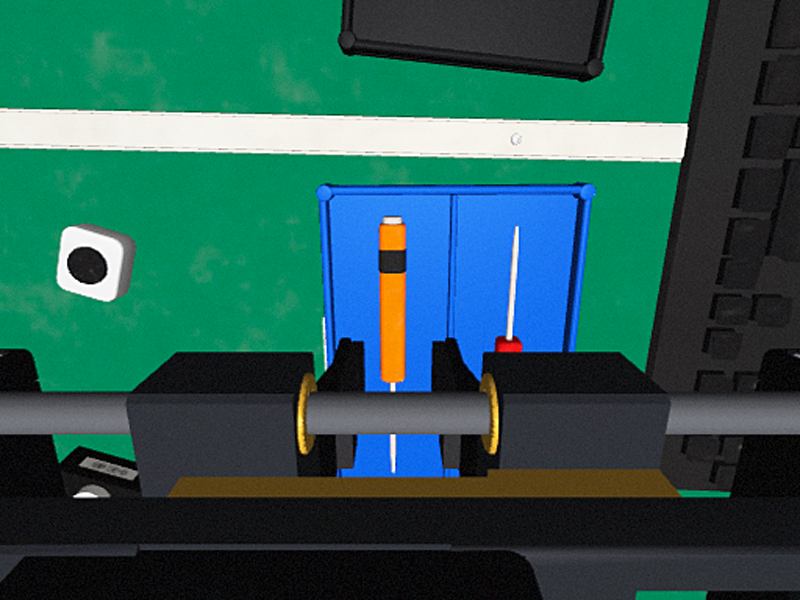

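Request:
carry_out(commands=[{"tx": -0.105, "ty": -0.167, "tz": 0, "rx": 0, "ry": 0, "rz": -1.2255, "jaw": 0.6}, {"tx": -0.105, "ty": -0.167, "tz": 0, "rx": 0, "ry": 0, "rz": -1.2255, "jaw": 0.6}, {"tx": -0.105, "ty": -0.167, "tz": 0, "rx": 0, "ry": 0, "rz": -1.2255, "jaw": 0.6}, {"tx": -0.105, "ty": -0.167, "tz": 0, "rx": 0, "ry": 0, "rz": -1.2255, "jaw": 0.6}, {"tx": -0.105, "ty": -0.167, "tz": 0, "rx": 0, "ry": 0, "rz": -1.2255, "jaw": 0.6}, {"tx": -0.105, "ty": -0.167, "tz": 0, "rx": 0, "ry": 0, "rz": -1.2255, "jaw": 0.6}, {"tx": -0.105, "ty": -0.167, "tz": 0, "rx": 0, "ry": 0, "rz": -1.2255, "jaw": 0.6}, {"tx": -0.105, "ty": -0.167, "tz": 0, "rx": 0, "ry": 0, "rz": -1.2255, "jaw": 0.6}, {"tx": -0.105, "ty": -0.167, "tz": 0, "rx": 0, "ry": 0, "rz": -1.2255, "jaw": 0.6}])

```text
time: 20.72
position: [0.4068, -0.3132, 0.0694]
tool_rot: [-0.512, -3.099, -0.0]
ft_force: [-0.4, 0.3, 0.4]
grip_width: 0.6
```

```bash
python3 -c "
from h import *
s=snap('a1');print(s['ft_force'],s['grip_width']*87)
print(cmd((.4075,-.3137,.005),-1.896))"
```

```text
20.725 [ 0.4068 -0.3132  0.0694] 0.011 [ 1.43  0.29 -0.93  1.94  0.27  1.05  1.64]
[-0.39578523  0.27013189  0.40610688] 52.243208558856956
(array([-0.0008, -0.0003,  0.0645]), array([-0.    , -0.0003, -0.002 ]))
```

View pics/a1b.png

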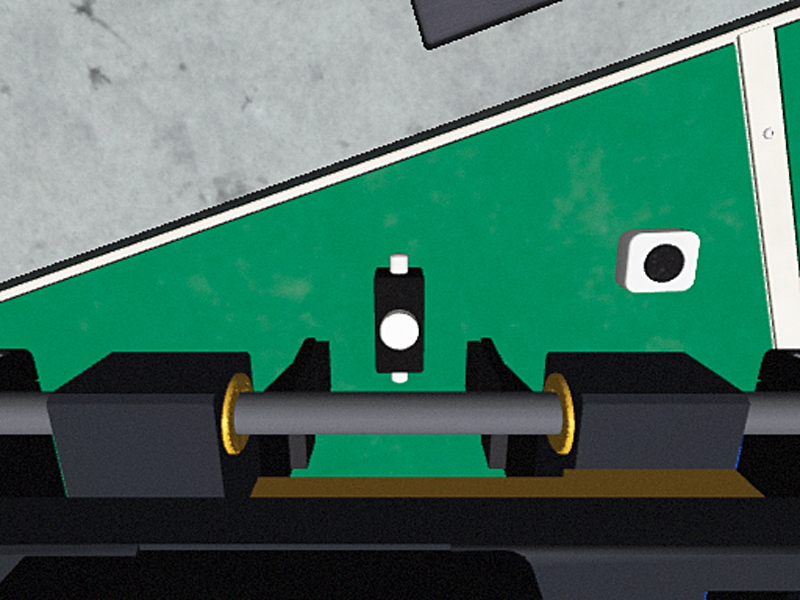

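Request:
carry_out(commands=[{"tx": -0.0008, "ty": 0, "tz": 0.04, "rx": 0, "ry": 0, "rz": 0, "jaw": 0.6}, {"tx": -0.0008, "ty": 0, "tz": 0.0645, "rx": 0, "ry": 0, "rz": 0, "jaw": 0.6}, {"tx": -0.0008, "ty": 0, "tz": 0.0645, "rx": 0, "ry": 0, "rz": 0, "jaw": 0.6}, {"tx": -0.0008, "ty": 0, "tz": 0.0645, "rx": 0, "ry": 0, "rz": 0, "jaw": 0}, {"tx": -0.0008, "ty": 0, "tz": 0.0645, "rx": 0, "ry": 0, "rz": 0, "jaw": 0}, {"tx": -0.0008, "ty": 0, "tz": 0.0645, "rx": 0, "ry": 0, "rz": 0, "jaw": 0}, {"tx": -0.0008, "ty": 0, "tz": 0.0645, "rx": 0, "ry": 0, "rz": 0, "jaw": 0}, {"tx": -0.0008, "ty": 0, "tz": 0.0645, "rx": 0, "ry": 0, "rz": 0, "jaw": 0}, {"tx": -0.0008, "ty": 0, "tz": 0.0645, "rx": 0, "ry": 0, "rz": 0, "jaw": 0}, {"tx": -0.0008, "ty": 0, "tz": 0.035, "rx": 0, "ry": 0, "rz": 0, "jaw": 0}, {"tx": -0.0008, "ty": 0, "tz": 0, "rx": 0, "ry": 0, "rz": 0, "jaw": 0}, {"tx": -0.0008, "ty": 0, "tz": 0, "rx": 0, "ry": 0, "rz": 0, "jaw": 0}], grip_force=25)

```text
time: 22.28
position: [0.4093, -0.3147, 0.0716]
tool_rot: [0.508, 3.097, -0.005]
ft_force: [0.2, -0.7, -1.4]
grip_width: 0.268
```

```bash
python3 -c "
from h import *
s=snap('a2');print(s['ft_force'],s['grip_width']*87)
print(cmd((.608,-.046,.07),1.49))"
```

```text
22.275 [ 0.4093 -0.3147  0.0716] 0.045 [ 1.44  0.29 -0.93  1.93  0.27  1.05  1.64]
[ 0.24379303 -0.72081169 -1.4135238 ] 23.3311047558033
(array([-1.036e-01,  3.180e-01, -2.000e-04]), array([-0.0016,  0.0012, -0.2449]))
```

View pics/a2b.png

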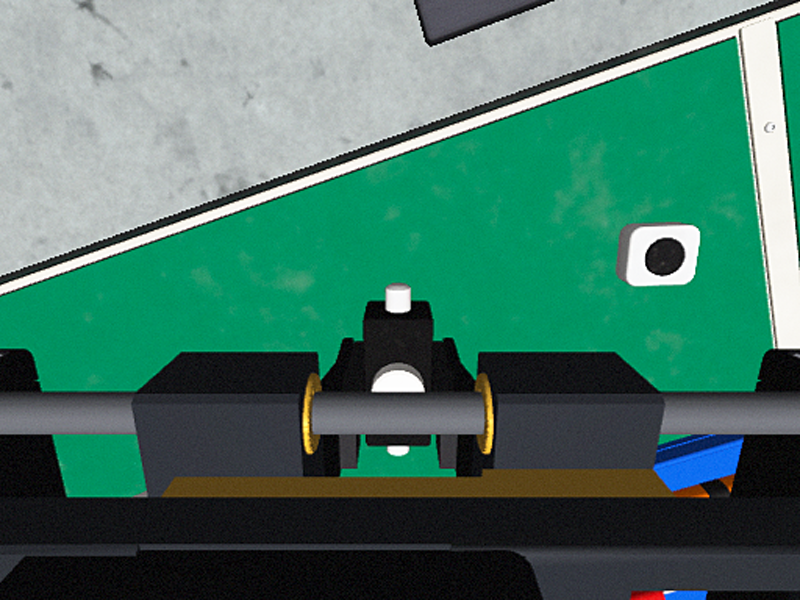

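Request:
carry_out(commands=[{"tx": -0.1035, "ty": 0.319, "tz": 0, "rx": 0, "ry": 0, "rz": -0.244, "jaw": 0}, {"tx": -0.1035, "ty": 0.319, "tz": 0, "rx": 0, "ry": 0, "rz": -0.244, "jaw": 0}, {"tx": -0.1035, "ty": 0.319, "tz": 0, "rx": 0, "ry": 0, "rz": -0.244, "jaw": 0}, {"tx": -0.1035, "ty": 0.319, "tz": 0, "rx": 0, "ry": 0, "rz": -0.244, "jaw": 0}, {"tx": -0.1035, "ty": 0.319, "tz": 0, "rx": 0, "ry": 0, "rz": -0.244, "jaw": 0}, {"tx": -0.1035, "ty": 0.319, "tz": 0, "rx": 0, "ry": 0, "rz": -0.244, "jaw": 0}, {"tx": -0.1035, "ty": 0.319, "tz": 0, "rx": 0, "ry": 0, "rz": -0.244, "jaw": 0}, {"tx": -0.1035, "ty": 0.319, "tz": 0, "rx": 0, "ry": 0, "rz": -0.244, "jaw": 0}, {"tx": -0.1035, "ty": 0.319, "tz": 0.03, "rx": 0, "ry": 0, "rz": -0.244, "jaw": 0}, {"tx": -0.1035, "ty": 0.319, "tz": 0.05, "rx": 0, "ry": 0, "rz": -0.244, "jaw": 0}, {"tx": -0.1035, "ty": 0.319, "tz": 0.05, "rx": 0, "ry": 0, "rz": -0.244, "jaw": 0}])

```text
time: 23.7
position: [0.6057, -0.0459, 0.0175]
tool_rot: [-0.13, -3.135, 0.001]
ft_force: [-0.3, -0.5, 0.0]
grip_width: 0.271
```

```bash
python3 -c "
from h import *
s=snap('a3');print(s['ft_force'],s['grip_width']*87)
print(cmd((.608,-.046,.0092),1.49))"
```

```text
23.7 [ 0.6057 -0.0459  0.0175] 0.007 [ 0.74  0.6  -0.91  1.74  0.53  1.08  1.14]
[-0.28575835 -0.48490493  0.01429596] 23.568655642926274
(array([-0.0011, -0.0006,  0.0097]), array([-0.0002, -0.0017, -0.0016]))
```

View pics/a3b.png

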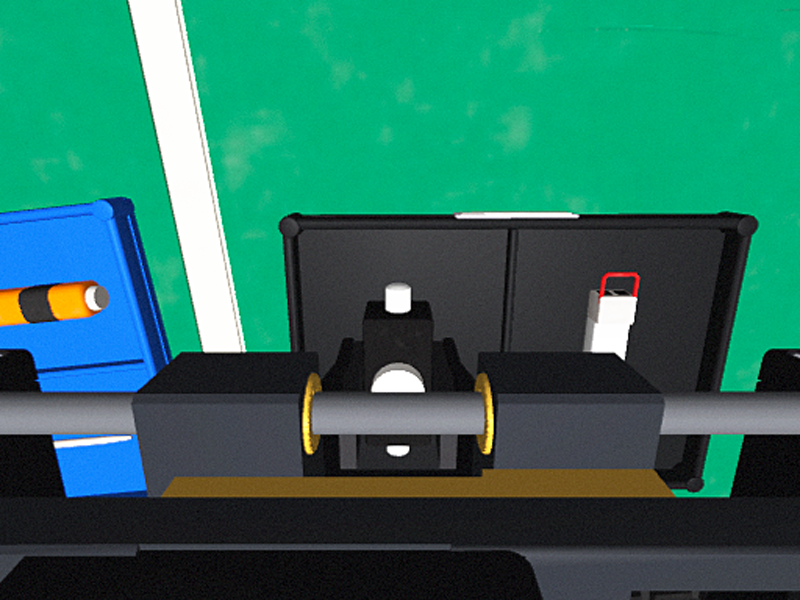

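Request:
carry_out(commands=[{"tx": 0, "ty": 0, "tz": 0.006, "rx": 0, "ry": 0, "rz": 0, "jaw": 0}, {"tx": 0, "ty": 0, "tz": 0.009, "rx": 0, "ry": 0, "rz": 0, "jaw": 0}, {"tx": 0, "ty": 0, "tz": 0.009, "rx": 0, "ry": 0, "rz": 0, "jaw": 0}])

```text
time: 24.12
position: [0.6082, -0.0444, 0.011]
tool_rot: [0.127, 3.138, -0.001]
ft_force: [-0.5, 0.3, 1.1]
grip_width: 0.273
```

```bash
python3 -c "
from h import *
s=ctrl.get_state();print(s['position'],s['ft_force'],s['grip_width']*87)
print(cmd((.4217,-.183,.06),-.22))"
```

```text
[ 0.60820085 -0.04436952  0.01100921] [-0.47918324  0.32258244  1.12772903] 23.747537325870063
(array([ 0.1746, -0.1533, -0.0491]), array([-9.0000e-04,  5.0000e-04, -1.4319e+00]))
```

Request:
carry_out(commands=[{"tx": 0, "ty": 0, "tz": 0.001, "rx": 0, "ry": 0, "rz": 0, "jaw": 0}, {"tx": 0, "ty": 0, "tz": 0.001, "rx": 0, "ry": 0, "rz": 0, "jaw": 0}])

```text
time: 24.38
position: [0.6082, -0.0443, 0.011]
tool_rot: [0.128, 3.138, -0.001]
ft_force: [-3.0, -0.0, 7.1]
grip_width: 0.273
```

Request:
carry_out(commands=[{"tx": 0, "ty": 0, "tz": 0, "rx": 0, "ry": 0, "rz": 0, "jaw": 0.4}, {"tx": 0, "ty": 0, "tz": -0.0005, "rx": 0, "ry": 0, "rz": 0, "jaw": 0.4}, {"tx": 0, "ty": 0, "tz": -0.001, "rx": 0, "ry": 0, "rz": 0, "jaw": 0.4}, {"tx": 0, "ty": 0, "tz": -0.03, "rx": 0, "ry": 0, "rz": 0, "jaw": 0.4}, {"tx": 0, "ty": 0, "tz": -0.06, "rx": 0, "ry": 0, "rz": 0, "jaw": 0.4}, {"tx": 0, "ty": 0, "tz": -0.06, "rx": 0, "ry": 0, "rz": 0, "jaw": 0.6}])

```text
time: 25.12
position: [0.6096, -0.0441, 0.0718]
tool_rot: [0.127, 3.135, -0.001]
ft_force: [1.3, -0.2, -0.6]
grip_width: 0.452
```

```bash
python3 -c "
from h import *
s=snap('a4');print(s['ft_force'],s['grip_width']*87)
print(cmd((.4217,-.183,.07),-.22))"
```

```text
25.125 [ 0.6096 -0.0441  0.0718] 0.043 [ 0.78  0.54 -0.96  1.7   0.48  1.15  1.18]
[ 1.31625604 -0.18699789 -0.56994757] 39.32060342437709
(array([ 0.1748, -0.1533, -0.    ]), array([-1.6000e-03,  1.1000e-03, -1.4322e+00]))
```

View pics/a4b.png

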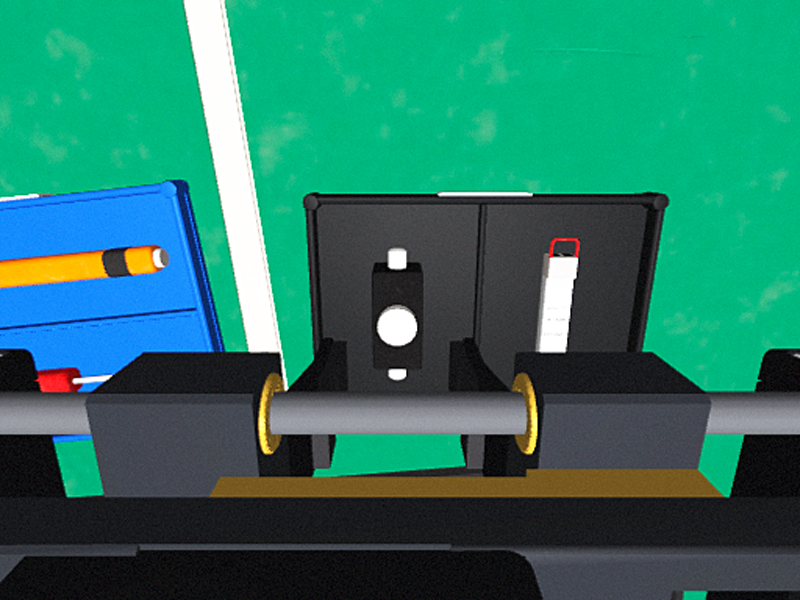

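Request:
carry_out(commands=[{"tx": 0.175, "ty": -0.153, "tz": 0, "rx": 0, "ry": 0, "rz": 1.71, "jaw": 0.7}, {"tx": 0.175, "ty": -0.153, "tz": 0, "rx": 0, "ry": 0, "rz": 1.71, "jaw": 0.7}, {"tx": 0.175, "ty": -0.153, "tz": 0, "rx": 0, "ry": 0, "rz": 1.71, "jaw": 0.7}, {"tx": 0.175, "ty": -0.153, "tz": 0, "rx": 0, "ry": 0, "rz": 1.71, "jaw": 0.7}, {"tx": 0.175, "ty": -0.153, "tz": 0, "rx": 0, "ry": 0, "rz": 1.71, "jaw": 0.7}, {"tx": 0.175, "ty": -0.153, "tz": 0, "rx": 0, "ry": 0, "rz": 1.71, "jaw": 0.7}, {"tx": 0.175, "ty": -0.153, "tz": 0, "rx": 0, "ry": 0, "rz": 1.71, "jaw": 0.7}, {"tx": 0.175, "ty": -0.153, "tz": 0, "rx": 0, "ry": 0, "rz": 1.71, "jaw": 0.7}, {"tx": 0.175, "ty": -0.153, "tz": 0, "rx": 0, "ry": 0, "rz": 1.71, "jaw": 0.7}, {"tx": 0.175, "ty": -0.153, "tz": 0, "rx": 0, "ry": 0, "rz": 1.71, "jaw": 0.7}, {"tx": 0.175, "ty": -0.153, "tz": 0, "rx": 0, "ry": 0, "rz": 1.71, "jaw": 0.7}, {"tx": 0.175, "ty": -0.153, "tz": 0, "rx": 0, "ry": 0, "rz": 1.71, "jaw": 0.7}])

```text
time: 26.68
position: [0.4207, -0.1826, 0.0693]
tool_rot: [-2.45, -1.966, 0.0]
ft_force: [0.7, -0.2, -0.0]
grip_width: 0.702
```

```bash
python3 -c "
from h import *
s=snap('l1');print(s['ft_force'],s['grip_width']*87)
print(cmd((.4217,-.183,.005),-.22))"
```

```text
26.675 [ 0.4207 -0.1826  0.0693] 0.002 [ 1.16  0.12 -0.83  2.06  0.1   1.    0.05]
[ 0.69857967 -0.21692562 -0.0270393 ] 61.05626963273964
(array([-0.0002,  0.0009,  0.0644]), array([-0.0002, -0.0001,  0.0008]))
```

View pics/l1b.png

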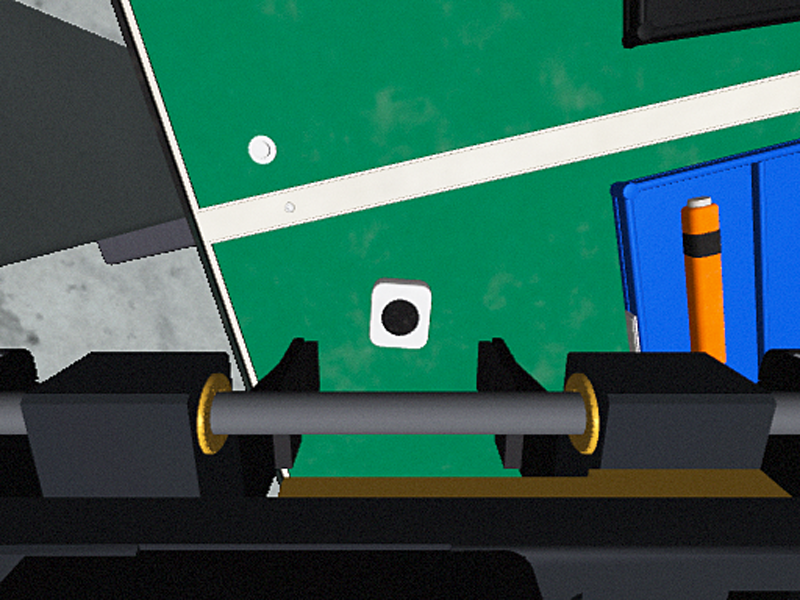

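```bash
python3 -c "
from h import *
w=pickle.load(open('pics/l1.pkl','rb'))
print(onz(w,(400*.64-.18,317*.64-.18),.0155))
q=lambda x,y:onz(w,(x*.64-.18,y*.64-.18),.0145)
for a in((372,297,370,334),(432,295,429,336),(382,282,422,284),(380,346,420,349)): d=q(*a[2:])-q(*a[:2]);print(np.arctan2(d[1],d[0]))
P=[q(374,284),q(432,286),q(429,348),q(371,344)];print(np.mean(P,0))
"
```

```text
[ 0.42147902 -0.18292588  0.0155    ]
-1.8566519289139218
-1.8390812878463962
-0.27018282041307473
-0.2990008359414254
[ 0.42224069 -0.18295971  0.0145    ]
```

Request:
carry_out(commands=[{"tx": 0, "ty": 0.001, "tz": 0.04, "rx": 0, "ry": 0, "rz": 0.045, "jaw": 0.7}, {"tx": 0, "ty": 0.001, "tz": 0.0645, "rx": 0, "ry": 0, "rz": 0.045, "jaw": 0.7}, {"tx": 0, "ty": 0.001, "tz": 0.0645, "rx": 0, "ry": 0, "rz": 0.045, "jaw": 0.7}, {"tx": 0, "ty": 0.001, "tz": 0.0645, "rx": 0, "ry": 0, "rz": 0.045, "jaw": 0}, {"tx": 0, "ty": 0.001, "tz": 0.0645, "rx": 0, "ry": 0, "rz": 0.045, "jaw": 0}, {"tx": 0, "ty": 0.001, "tz": 0.0645, "rx": 0, "ry": 0, "rz": 0.045, "jaw": 0}, {"tx": 0, "ty": 0.001, "tz": 0.0645, "rx": 0, "ry": 0, "rz": 0.045, "jaw": 0}, {"tx": 0, "ty": 0.001, "tz": 0.0645, "rx": 0, "ry": 0, "rz": 0.045, "jaw": 0}, {"tx": 0, "ty": 0.001, "tz": 0.0645, "rx": 0, "ry": 0, "rz": 0.045, "jaw": 0}, {"tx": 0, "ty": 0.001, "tz": 0.04, "rx": 0, "ry": 0, "rz": 0.045, "jaw": 0}, {"tx": 0, "ty": 0.001, "tz": 0, "rx": 0, "ry": 0, "rz": 0.045, "jaw": 0}, {"tx": 0, "ty": 0.001, "tz": 0, "rx": 0, "ry": 0, "rz": 0.045, "jaw": 0}], grip_force=20)

```text
time: 28.22
position: [0.424, -0.1838, 0.0719]
tool_rot: [2.492, 1.904, 0.002]
ft_force: [0.1, 0.4, -0.2]
grip_width: 0.342
```

```bash
python3 -c "
from h import *
s=snap('l2');print(s['ft_force'],s['grip_width']*87)
print(cmd((.5855,.227,.07),-.142))"
```

```text
28.225 [ 0.424  -0.1838  0.0719] 0.049 [ 1.17  0.12 -0.84  2.06  0.11  1.01  0.  ]
[ 0.12106825  0.40741467 -0.17126101] 29.742032261420178
(array([ 4.388e-01,  4.930e-02, -2.000e-04]), array([ 0.0022,  0.0017, -0.1238]))
```

View pics/l2b.png

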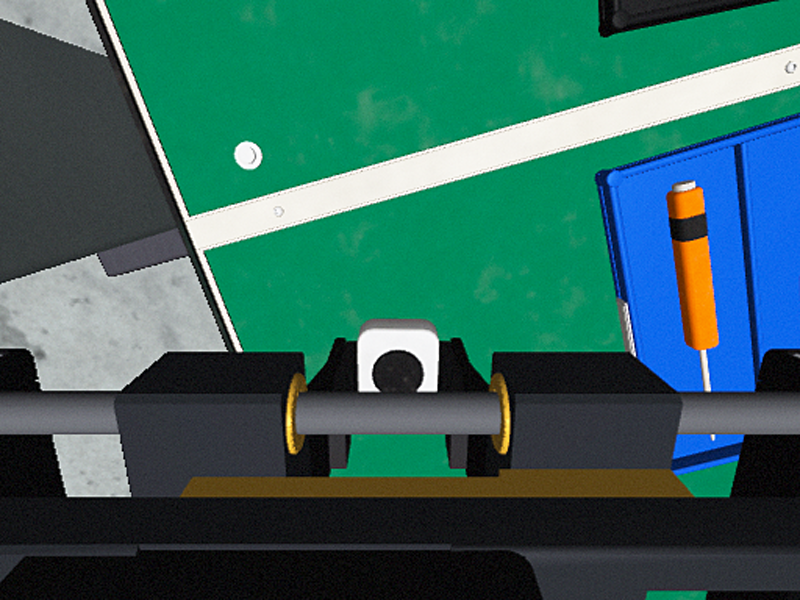

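Request:
carry_out(commands=[{"tx": 0.439, "ty": 0.051, "tz": 0, "rx": 0, "ry": 0, "rz": -0.124, "jaw": 0}, {"tx": 0.439, "ty": 0.051, "tz": 0, "rx": 0, "ry": 0, "rz": -0.124, "jaw": 0}, {"tx": 0.439, "ty": 0.051, "tz": 0, "rx": 0, "ry": 0, "rz": -0.124, "jaw": 0}, {"tx": 0.439, "ty": 0.051, "tz": 0, "rx": 0, "ry": 0, "rz": -0.124, "jaw": 0}, {"tx": 0.439, "ty": 0.051, "tz": 0, "rx": 0, "ry": 0, "rz": -0.124, "jaw": 0}, {"tx": 0.439, "ty": 0.051, "tz": 0, "rx": 0, "ry": 0, "rz": -0.124, "jaw": 0}, {"tx": 0.439, "ty": 0.051, "tz": 0, "rx": 0, "ry": 0, "rz": -0.124, "jaw": 0}, {"tx": 0.439, "ty": 0.051, "tz": 0, "rx": 0, "ry": 0, "rz": -0.124, "jaw": 0}, {"tx": 0.439, "ty": 0.051, "tz": 0, "rx": 0, "ry": 0, "rz": -0.124, "jaw": 0}, {"tx": 0.439, "ty": 0.051, "tz": 0.03, "rx": 0, "ry": 0, "rz": -0.124, "jaw": 0}, {"tx": 0.439, "ty": 0.051, "tz": 0.05, "rx": 0, "ry": 0, "rz": -0.124, "jaw": 0}, {"tx": 0.439, "ty": 0.051, "tz": 0.05, "rx": 0, "ry": 0, "rz": -0.124, "jaw": 0}])

```text
time: 29.78
position: [0.585, 0.2247, 0.0173]
tool_rot: [-2.374, -2.056, 0.007]
ft_force: [1.0, 0.3, -0.8]
grip_width: 0.342
```

```bash
python3 -c "
from h import *
s=snap('l3');print(s['ft_force'],s['grip_width']*87)
print(cmd((.5855,.227,.01),-.142))"
```

```text
29.775 [0.585  0.2247 0.0173] 0.007 [ 0.26  0.62 -0.87  1.69  0.52  1.09 -0.92]
[ 0.99161051  0.27215679 -0.80064328] 29.7870960332286
(array([ 0.0011, -0.0006,  0.0088]), array([-0.0014,  0.0013, -0.001 ]))
```

View pics/l3b.png

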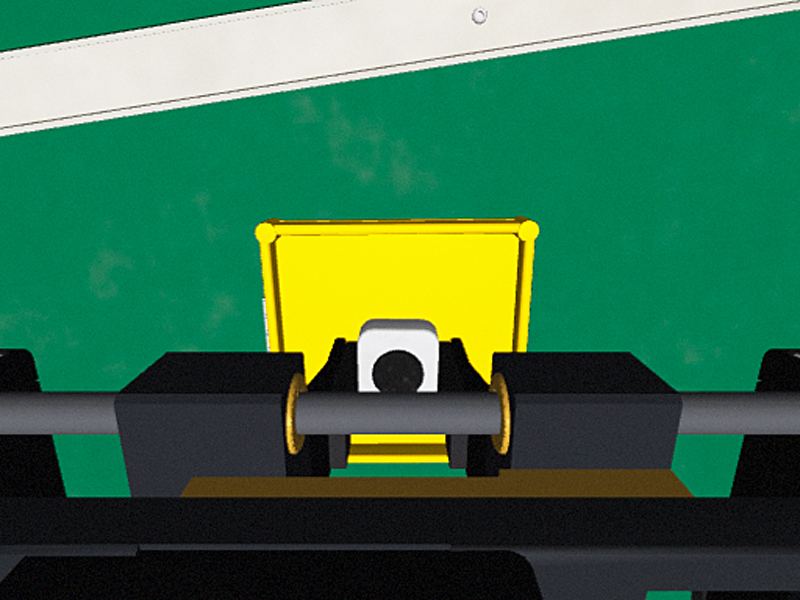

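Request:
carry_out(commands=[{"tx": 0, "ty": 0, "tz": 0.006, "rx": 0, "ry": 0, "rz": 0, "jaw": 0}, {"tx": 0, "ty": 0, "tz": 0.009, "rx": 0, "ry": 0, "rz": 0, "jaw": 0}, {"tx": 0, "ty": 0, "tz": 0.0097, "rx": 0, "ry": 0, "rz": 0, "jaw": 0}, {"tx": 0, "ty": 0, "tz": 0.0097, "rx": 0, "ry": 0, "rz": 0, "jaw": 0}])

```text
time: 30.32
position: [0.5867, 0.2274, 0.0108]
tool_rot: [2.372, 2.058, 0.001]
ft_force: [-1.7, -1.8, 6.0]
grip_width: 0.34
```

Floor contact (about 6 N). Releasing and rising, then going up to a viewing pose.

Request:
carry_out(commands=[{"tx": 0, "ty": 0, "tz": 0, "rx": 0, "ry": 0, "rz": 0, "jaw": 0.5}, {"tx": 0, "ty": 0, "tz": -0.0005, "rx": 0, "ry": 0, "rz": 0, "jaw": 0.5}, {"tx": 0, "ty": 0, "tz": -0.001, "rx": 0, "ry": 0, "rz": 0, "jaw": 0.5}, {"tx": 0, "ty": 0, "tz": -0.03, "rx": 0, "ry": 0, "rz": 0, "jaw": 0.5}, {"tx": 0, "ty": 0, "tz": -0.08, "rx": 0, "ry": 0, "rz": 0, "jaw": 0.5}, {"tx": -0.1, "ty": 0, "tz": -0.14, "rx": 0, "ry": 0, "rz": 0, "jaw": 0.5}, {"tx": -0.1, "ty": 0, "tz": -0.2, "rx": 0, "ry": 0, "rz": 0, "jaw": 0.5}, {"tx": -0.1, "ty": 0, "tz": -0.24, "rx": 0, "ry": 0, "rz": 0, "jaw": 0.5}, {"tx": -0.1, "ty": 0, "tz": -0.24, "rx": 0, "ry": 0, "rz": 0, "jaw": 0.5}, {"tx": -0.1, "ty": 0, "tz": -0.24, "rx": 0, "ry": 0, "rz": 0, "jaw": 0.5}])

```text
time: 31.58
position: [0.5725, 0.1284, 0.2503]
tool_rot: [2.372, 2.058, 0.001]
ft_force: [0.3, -0.2, -0.7]
grip_width: 0.503
```

```bash
python3 -c "
from h import *
s=snap('f1')"
```

```text
31.575 [0.5725 0.1284 0.2503] 0.046 [ 0.57  0.32 -1.02  1.55  0.27  1.43 -0.61]
```

View pics/f1b.png

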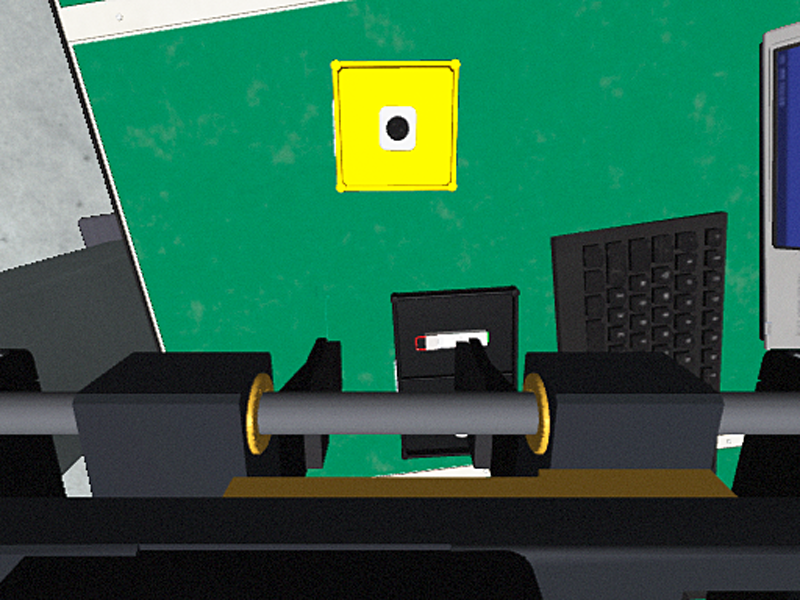

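Request:
carry_out(commands=[{"tx": -0.25, "ty": 0, "tz": 0, "rx": 0, "ry": 0, "rz": 0, "jaw": 0.5}, {"tx": -0.25, "ty": 0, "tz": 0, "rx": 0, "ry": 0, "rz": 0, "jaw": 0.5}, {"tx": -0.25, "ty": 0, "tz": 0, "rx": 0, "ry": 0, "rz": 0, "jaw": 0.5}, {"tx": -0.25, "ty": 0, "tz": 0, "rx": 0, "ry": 0, "rz": 0, "jaw": 0.5}, {"tx": -0.25, "ty": 0, "tz": 0, "rx": 0, "ry": 0, "rz": 0, "jaw": 0.5}, {"tx": -0.25, "ty": 0, "tz": 0, "rx": 0, "ry": 0, "rz": 0, "jaw": 0.5}])

```text
time: 32.38
position: [0.5363, -0.1181, 0.2481]
tool_rot: [-2.37, -2.057, 0.001]
ft_force: [-1.0, 0.3, -0.7]
grip_width: 0.505
```

```bash
python3 -c "
from h import *
s=snap('f2')
a=get_image('top')[:,:,::-1];cv2.imwrite('pics/topf.png',cv2.resize(a[110:265,60:440],None,fx=2.1,fy=2.1,interpolation=cv2.INTER_CUBIC))"
```

```text
32.375 [ 0.5363 -0.1181  0.2481] 0.003 [ 1.01  0.19 -0.95  1.64  0.15  1.4  -0.09]
```

View pics/f2b.png

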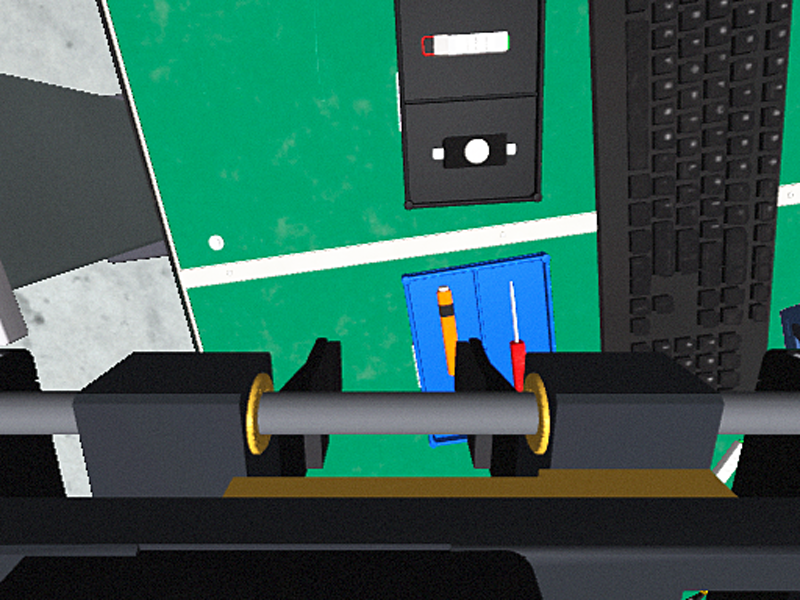

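View pics/topf.png

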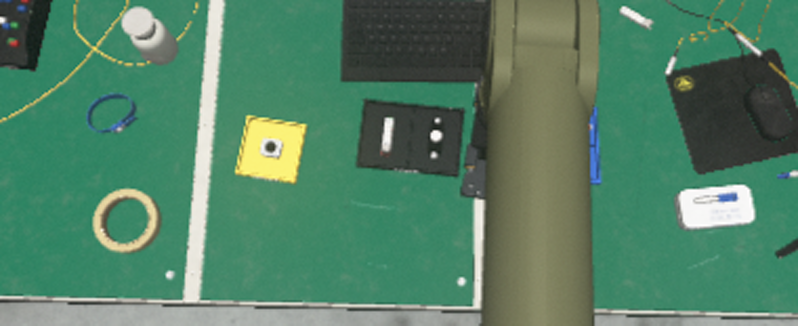

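Request:
carry_out(commands=[{"tx": -0.17, "ty": 0, "tz": 0, "rx": 0, "ry": 0, "rz": 0, "jaw": 0.5}, {"tx": -0.17, "ty": 0, "tz": 0, "rx": 0, "ry": 0, "rz": 0, "jaw": 0.5}, {"tx": -0.17, "ty": 0, "tz": 0, "rx": 0, "ry": 0, "rz": 0, "jaw": 0.5}, {"tx": -0.17, "ty": 0, "tz": 0, "rx": 0, "ry": 0, "rz": 0, "jaw": 0.5}, {"tx": -0.17, "ty": 0, "tz": 0, "rx": 0, "ry": 0, "rz": 0, "jaw": 0.5}])

```text
time: 33.1
position: [0.514, -0.2849, 0.2496]
tool_rot: [-2.369, -2.062, -0.002]
ft_force: [0.8, 0.7, 0.1]
grip_width: 0.504
```

```bash
python3 -c "
from h import *
s=snap('f3')
cv2.imwrite('pics/f3c.png',crop('f3',240,20,370,140,5,0))"
```

```text
33.1 [ 0.514  -0.2849  0.2496] 0.004 [ 1.17  0.27 -0.85  1.55  0.2   1.41  0.17]
```

View pics/f3b.png

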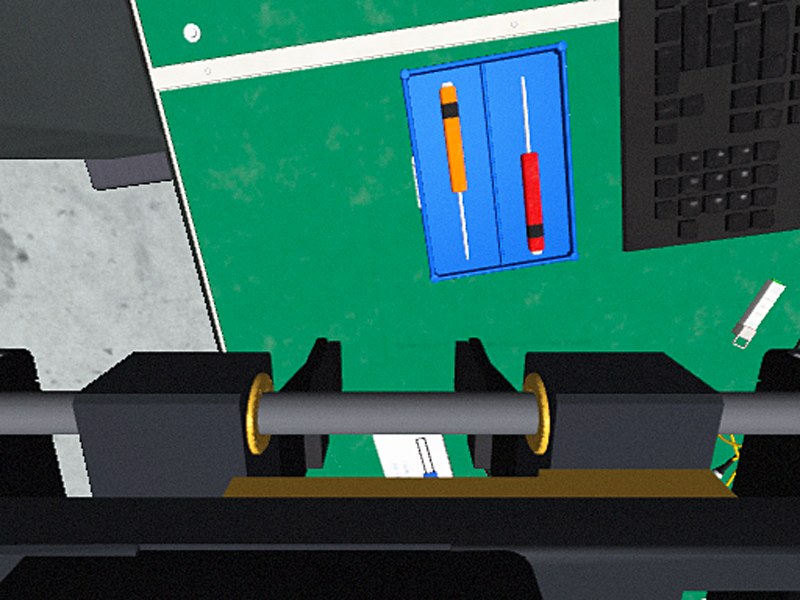

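View pics/f3c.png

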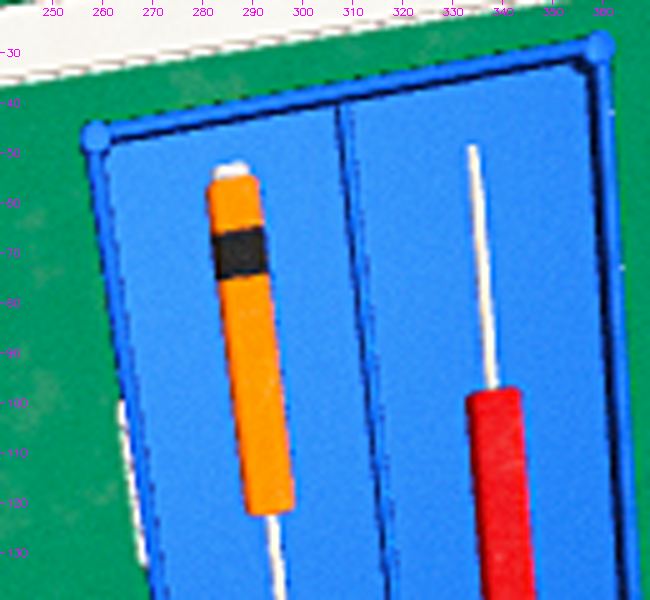

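```bash
python3 -c "
from h import *
print(ctrl.close_job(), ctrl.get_state()['time'])"
```

```text
the job is handed in; nothing more can be done
the job is handed in; nothing more can be done
```

All five things are in their trays, and I handed the job in at about 33 s of the 104 s allowed. No verdict is reported.

- **Drivers:** red is in the far lane of the blue tray and orange in the near lane, both lying along it.
- **Black tray:** the transceiver is in the left bay. The attenuator is in the right bay, dial up.
- **Loupe:** it is in the middle of the yellow tray, black disc up.

In the last wrist and top pictures all five lay flat and released, clear of walls and ribs. The gripper was about 0.25 m above them, and the tape roll and cassette looked undisturbed.

- **Floor contact:** the attenuator and loupe were released after feeling the tray floor (about 6–7 N). The transceiver and drivers showed no clear contact and were released by height, so they may have settled up to about 1 mm.
- **Red driver:** I set it about 2 mm off the lane's middle along its length. Its handle end looked closest to a wall, but still clear.
- **Loupe angle:** my edge readings differed by about 0.06 rad, so I corrected it before gripping.
- **First move call:** it was refused for missing keys, and nothing moved.

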